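# Load the flute curing rack and lock it with the lift-gate lever

### The arm

A 6-joint arm with a two-finger parallel gripper is mounted at the origin on the work surface. World frame = base frame: x ahead of the robot, y to its left, z up, the work surface at z = 0. Lengths are in m, angles in rad, forces in N, time in s.
With the tool pointing down it reaches from about 0.25 to 0.775 m from the base axis. Payload 4 kg.
Tool frame: the origin (TCP) lies at the very end of the fingers, on their centre line; the grasp point (between the pads) lies 19 mm behind it; z points along the fingers, y is the direction in which the jaws open and shut (so a half turn about z gives the same grasp; the last joint's range is limited). The gripper opens to 94 mm and grips with 3 to 60 N. Pads are 16 mm wide; open, the fingers measure 119 mm over their backs; the gripper's body (75 mm by 177 mm) begins 78 mm behind the grasp point.
Start: joints at [-1.417, 0.087, 1.371, -0, 1.684, -0.103], TCP at [0.14, -0.532, 0.206] pointing down, gripper open.
Joint ranges: [-3.1, 3.1], [-0.76, 2.03], [0.27, 2.55], [-1.08, 4.22], [0.17, 2.65], [-2.57, 2.57]. Speed limits (rad/s): [2.79, 2.79, 3.14, 3.14, 3.14, 3.14].

### API

Orientations are given as [roll, pitch, yaw] about the fixed x, y, z axes, in that order (R = Rz(yaw) Ry(pitch) Rx(roll)).
In Python, from bench import robot, snapshot, calibration gives the robot as it stands. The module is installed in compiled form; this text tells all that it offers.
- The arm moves only by the tool servo_tool, never from a script. Its argument "series" is text: rows parted by semicolons, each of 5 numbers parted by spaces: the closure, from -1 (fully open) to 1 (shut), then the shift along the tool's x, y, z in cm, then the turn about the tool's z in rad. A call has 1 to 20 rows; each row is the pose to reach, as a shift and turn from the pose commanded when the call began, along the tool's axes at that moment; what a row does not reach only later rows make up. A row lasts 1/12 s, in which the tool goes at most 41.7 mm and 7.16 degrees, less where a joint would pass 70% of its speed; a pose out of reach is approached as far as the arm can. A call with a gripper value outside its range is refused whole. The fingers move at their own pace and stop on an object; the grip force is fixed at half the most. Time passes only in rows, so rows that repeat a pose let the fingers close. It gives the time, the measured TCP pose, the force and the opening at its end, in the units of the state.
- robot.get_obs(): the state, without advancing time (a new reading comes with each control period).
- snapshot(name): name is "scene" or "top"; returns (picture, depth): 480x640x3 uint8, red, green, blue; 480x640 float32, m along the optical axis (not along the pixel's ray), 0 where there is no reading.
- calibration(name): a dict with "fx", "fy", "cx", "cy" (pixels), "rvec" (rotation vector, rad) and "tvec" (3), from world to camera coordinates, as OpenCV has them. Camera axes: x right, y down, z forward; pixel columns grow to the right and rows downward; lengths in m; the calibration is good to about 2 mm. A picture is of the moment at which its call begins. calibration takes no time and is no camera call.
- robot.close_job(): hands the job in, once; it reports no verdict.
The state is a dict: "time": time; "joint_positions": joint angles; "qvel": joint speeds; "joint_torque": joint torques, N m; "tool_pos": TCP position; "ee_rot": TCP orientation; "wrist_force": force on the tool from outside, world axes, zero at the start; "wrist_torque": the same for the moment, N m; "width": finger opening in m.
Only numpy, scipy, OpenCV 4.12 (cv2) and the standard library are available. Lean on these libraries where they do the work, as an engineer would, in place of code of your own. Each camera call takes 0.05 s, during which the arm holds its last target. There are 200 camera calls.

### The job

Unlock the curing rack: lift its lever out of the red notch, swing it across and set it down in the green notch, so that the keeper bar draws back. Then lay every loose bamboo flute joint in a V-cradle lane of its own, centred lengthwise, and stand one cork-faced chock on the board snug against the side of each, lined up with it and midway along. With all of them chocked, lift the lever back over into the red notch so that the keeper locks over the flute ends; do not disturb the cup, weight, spreader, burnishing stick, jar and brush.

Things in the scene. Friction and masses are not known exactly. Their poses are not given: they have to be found in the camera images.
- rack: Curing rack, a fixed wooden base board 280 x 425 mm, 10 mm thick, carrying three V-cradle lanes side by side, a keeper bar across their far ends and the lift-gate lever on the -y side. Origin on the bench under the middle lane's centre; x runs along the lanes away from the robot, y across them, z up. The board reaches x -115 to 165 and y -292 to 132 mm.
- lane1 (a point): Lane 1, at rack y = -90 mm: where a seated flute's centre lies, 38 mm above the bench, 28 above the board. x along the lane, y across, z up. Two V blocks, 16 mm thick, at x = -62 and +62 mm (35 degree slopes, 33 mm wide over the crests, crests 32 mm above the bench); between them the flat board is free. Lanes are 90 mm apart.
- lane2 (a point): Lane 2, at rack y = 0 mm: where a seated flute's centre lies, 38 mm above the bench, 28 above the board. x along the lane, y across, z up. Two V blocks, 16 mm thick, at x = -62 and +62 mm (35 degree slopes, 33 mm wide over the crests, crests 32 mm above the bench); between them the flat board is free. Lanes are 90 mm apart.
- lane3 (a point): Lane 3, at rack y = 90 mm: where a seated flute's centre lies, 38 mm above the bench, 28 above the board. x along the lane, y across, z up. Two V blocks, 16 mm thick, at x = -62 and +62 mm (35 degree slopes, 33 mm wide over the crests, crests 32 mm above the bench); between them the flat board is free. Lanes are 90 mm apart.
- keeper (a joint): Keeper bar: 30 x 236 x 12 mm aluminium bar across the far ends of the lanes, its underside 60 mm above the bench (6 mm above seated flutes). Slide in m: 0 locked (front edge at lane x = 80 mm, over the flute ends), 0.045 drawn back (front edge at 125 mm). Driven only by the lever: 0.075 m per rad of gate_swing.
- gate_pivot (a point): Pivot of the lever, fixed at rack (90, -225, 58) mm; axes are those of the rack. The lever is a 10 mm round bar running from here 150 mm towards the robot to its knob.
- gate_sill (a point): Top centre of the 46 mm wide sill of the steel gate plate that stands across the lever, 102 mm from the pivot, fixed to the rack, its axes the rack's. On its +y side the red-marked notch, on its -y side the green-marked notch. The sill's top is 14 mm above the seated bar's underside. Outside the notches stand two posts, 87 mm high with red and green caps.
- lever_knob (a point): Grip point of the black upright knob at the lever's end: a cylinder of 26 mm diameter, 52 mm high, its top 20 mm above this point. With the lever seated this point lies 40 mm above the pivot's height (98 mm above the bench) and 150 mm from the pivot; it tilts and turns with the lever, x along the bar towards the pivot. Pinch it from above.
- gate_swing (a joint): Swing of the lever about the pivot's vertical, rad. 0: red notch (locked; knob towards the lanes, +y); 0.6: green notch (load; knob to -y); it stops at both. When lifted, 1 N at the knob moves it; it stays where left. Play in a notch 0.03. lever_knob lies at pivot + Rz(rack yaw - 0.3 + swing) Ry(lift) (-150, 0, 40) mm.
- gate_lift (a joint): Lift of the lever about a level axis through the pivot, rad: 0 seated down in a notch, positive raises the knob; at most 0.28. It must exceed 0.14 (knob 21 mm up) to pass the sill; about 0.2 is comfortable. The lever falls by its own weight (about 1 N at the knob).
- flute1: Loose bamboo flute joint, a round rod 200 mm long, 30 mm in diameter, about 90 g, with dark finger holes and a red lacquer band at one end. Origin at its centre, x along its length (either end may lead; it may be rolled to any angle). Rests on the bench with its centre 15 mm up. Two or three are present.
- flute2: Loose bamboo flute joint, a round rod 200 mm long, 30 mm in diameter, about 90 g, with dark finger holes and a red lacquer band at one end. Origin at its centre, x along its length (either end may lead; it may be rolled to any angle). Rests on the bench with its centre 15 mm up. Two or three are present.
- flute3: Loose bamboo flute joint, a round rod 200 mm long, 30 mm in diameter, about 90 g, with dark finger holes and a red lacquer band at one end. Origin at its centre, x along its length (either end may lead; it may be rolled to any angle). Rests on the bench with its centre 15 mm up. Two or three are present.
- chock1: Loose chock, about 200 g: iron base block 44 (x) x 32 (y) x 34 (z) mm with cork on both y faces, and on it an upright wooden grip tab 34 (x) x 16 (y) mm, from 32 to 76 mm height. Origin at the centre of its underside, z up. Snug beside a seated flute its origin is 31 mm to one side of the lane's centre, its x along the lane. Three are present; a spare may stay where it is.
- chock2: Loose chock, about 200 g: iron base block 44 (x) x 32 (y) x 34 (z) mm with cork on both y faces, and on it an upright wooden grip tab 34 (x) x 16 (y) mm, from 32 to 76 mm height. Origin at the centre of its underside, z up. Snug beside a seated flute its origin is 31 mm to one side of the lane's centre, its x along the lane. Three are present; a spare may stay where it is.
- chock3: Loose chock, about 200 g: iron base block 44 (x) x 32 (y) x 34 (z) mm with cork on both y faces, and on it an upright wooden grip tab 34 (x) x 16 (y) mm, from 32 to 76 mm height. Origin at the centre of its underside, z up. Snug beside a seated flute its origin is 31 mm to one side of the lane's centre, its x along the lane. Three are present; a spare may stay where it is.
- cup: White ceramic lacquer cup, 68 mm across, 55 high, origin under its centre; leave alone.
- weight: Cylindrical brass weight, 44 mm across, 58 high, origin under its centre; leave alone.
- spreader: Red urushi spreader of bamboo, 180 x 34 x 6 mm, lying flat; leave alone.
- burnisher: Cork-faced burnishing stick, 170 x 20 x 18 mm, lying; leave alone.
- jar: Amber glass jar, 56 mm across, 65 high, origin under its centre; leave alone.
- brush: Lacquer brush, 160 mm long, lying; leave alone.
Not all that is in view belongs to the job. Leave any turquoise look-alike of the flute3 alone. What is shaped like the chock1 but purple is not meant.

How it is judged:
By the outcome, as a careful person would: the job done as asked, in the order asked, and still so for the second after the job is handed in, with the robot touching nothing.
Of flute1, flute2, flute3 only 2 to 3 are there at a start; the rules pass over those that are not, and their reading is None.
At some moment in a run one of chock1, chock2, chock3 may be knocked a few centimetres aside while the robot is not near it.
Once in a run the grip may slacken for a moment while it holds something.
It also fails if it takes over 210 s, if anything falls off the work surface, if the arm or the gripper's body presses on something with over 40 N, if the wrist force passes 120 N, or if a joint passes its speed limit or range.

## Working session

There is one attempt and no reset: what is moved stays moved. The work goes in short steps, Python scripts to look and compute and a tool call to move; the robot and the scene stay as the last step left them, time stands still between calls to the robot, and variables do not carry over. Pictures are saved under pics/ and viewed, about 12 in all and at most 16, crops included, and the job is handed in when it is done.

Besides the shell and the picture viewer there is one more tool, called after "Emit:" in YAML: its name, and indented under it one key for each argument. servo_tool: Moves the arm, as the interface text tells. Its arguments: {"type":"object","properties":{"series":{"type":"string"}},"required":["series"]}

```bash
mkdir -p pics; ls
cat > h.py <<'E'
import numpy as np, cv2
from bench import robot, snapshot, calibration
def cal(n):
    c=calibration(n);K=np.array([[c["fx"],0,c["cx"]],[0,c["fy"],c["cy"]],[0,0,1.]])
    return K,cv2.Rodrigues(np.array(c["rvec"],float))[0],np.array(c["tvec"],float).ravel()
def ray(n,uv,z):
    K,R,t=cal(n);uv=np.atleast_2d(np.array(uv,float));d=np.c_[uv,np.ones(len(uv))]@np.linalg.inv(K).T@R
    o=-R.T@t;return o+d*((z-o[2])/d[:,2])[:,None]
def proj(n,P):
    K,R,t=cal(n);q=(np.atleast_2d(np.array(P,float))@R.T+t)@K.T;return q[:,:2]/q[:,2:]
def cloud(n,depth):
    K,R,t=cal(n);v,u=np.mgrid[:480,:640];d=np.c_[u.ravel(),v.ravel(),np.ones(u.size)]@np.linalg.inv(K).T*depth.reshape(-1,1)
    return ((d-t)@R).reshape(480,640,3)
def shot(n,f=None):
    p,d=snapshot(n)
    if f: cv2.imwrite(f"pics/{f}.png",p[:,:,::-1])
    return p,d
E
python3 - <<'E'
from h import *
for n in("scene","top"):
    p,d=shot(n,n+"0");np.savez(n+"0",p=p,d=d);K,R,t=cal(n);print(n,K[0,0],-R.T@t,R[2])
o=robot.get_obs();print({k:np.round(v,3) for k,v in o.items()})
E
```

```text
pics
scene 469.4372909224182 [ 1.36809637 -0.03840679  0.80489057] [-0.76611524  0.04035589 -0.64143498]
top 605.7915898065456 [0.14630294 0.03434403 1.59461556] [ 0.22971832 -0.01690741 -0.97311029]
{'time': np.float64(0.1), 'joint_positions': array([-1.417,  0.088,  1.372, -0.   ,  1.684, -0.103]), 'qvel': array([ 0.001, -0.001, -0.002,  0.001, -0.001,  0.   ]), 'joint_torque': array([ 2.0000e-03, -3.4125e+01, -3.0330e+01,  7.2000e-02,  3.0000e-02,
       -0.0000e+00]), 'tool_pos': array([ 0.14 , -0.531,  0.204]), 'ee_rot': array([-3.14 , -0.   ,  0.257]), 'wrist_force': array([ 0.04 , -0.994,  0.599]), 'wrist_torque': array([-0.035, -0.04 ,  0.014]), 'width': np.float64(0.094)}
```

View pics/top0.png

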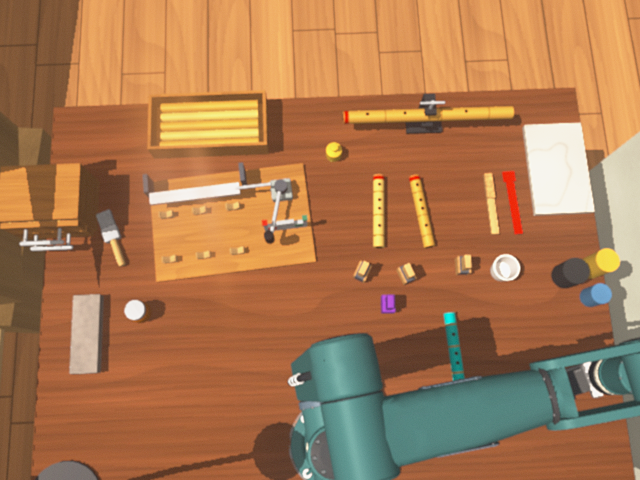

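View pics/scene0.png

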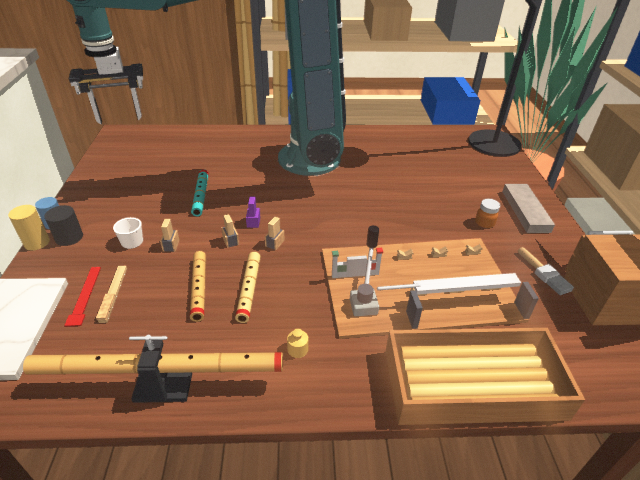

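Top view: two loose flutes at (378,211) and (421,212). The three chocks are at (363,271), (407,273) and (464,265). The look-alikes are a purple chock (389,303), a turquoise flute (453,345), tray rods (208,122) and a long flute in a stand (428,115). Rack V blocks lie between (167,213) and (238,250), and the knob is at (269,236). Next I measure these from depth and masks.

```bash
cat > m.py <<'E'
from h import *
def rect(n,mask,z):
    """minAreaRect of mask pixels cast on plane z, mm"""
    v,u=np.nonzero(mask);P=ray(n,np.c_[u,v],z)[:,:2]*1e3
    (c,s,a)=cv2.minAreaRect(P.astype(np.float32));return np.round(c,1),np.round(s,1),round(a,1)
E
python3 - <<'E'
from m import *
for n in("top","scene"):
    f=np.load(n+"0.npz");p,d=f["p"],f["d"];C=cloud(n,d)*1e3
    z=C[...,2];ok=d>0
    x,y=C[...,0],C[...,1]
    print(n,"bench z med",np.median(z[ok&(abs(x-400)<60)&(abs(y+50)<60)]) )
    work=ok&(x>150)&(x<720)&(y>-550)&(y<450)
    m=(work&(z>6)&(z<150)).astype(np.uint8)
    k,l,st,ce=cv2.connectedComponentsWithStats(m)
    for i in range(1,k):
        if st[i,4]<25: continue
        q=C[l==i];(c,s,a)=cv2.minAreaRect(q[:,:2].astype(np.float32))
        print(np.round(ce[i]),st[i,4],"c",np.round(c),"s",np.round(s),round(a,1),"z",np.round(np.percentile(q[:,2],[5,50,95]),0),p[l==i].mean(0).round())
E
```

```text
top bench z med -0.46182148983885474
[231. 223.] 12426 c [584. 240.] s [284. 426.] 3.8 z [ 7. 11. 72.] [215. 157.  99.]
[510. 181.] 75 c [ 668. -529.] s [52. 36.] 11.1 z [ 6.  8. 11.] [233.  46.  16.]
[491. 202.] 478 c [ 606. -467.] s [176.  28.] 0.5 z [ 7. 14. 22.] [240. 200. 120.]
[379. 211.] 820 c [ 599. -157.] s [ 37. 209.] 84.1 z [16. 27. 34.] [222. 185.  95.]
[422. 211.] 828 c [ 590. -276.] s [202.  37.] 7.1 z [16. 26. 33.] [224. 170.  73.]
[513. 201.] 95 c [ 606. -527.] s [69. 31.] 0.2 z [ 6.  9. 13.] [232.  48.  17.]
[518. 231.] 25 c [ 523. -532.] s [20. 13.] 48.6 z [ 7.  8. 12.] [229.  46.  19.]
[463. 265.] 289 c [ 437. -369.] s [57. 40.] 10.5 z [12. 38. 79.] [196. 155. 103.]
[506. 268.] 481 c [ 419. -474.] s [66. 68.] 73.3 z [ 7. 36. 57.] [234. 225. 214.]
[362. 271.] 232 c [ 430. -103.] s [33. 44.] 61.0 z [22. 36. 78.] [191. 155. 106.]
[406. 274.] 258 c [ 419. -220.] s [46. 40.] 23.7 z [12. 39. 79.] [199. 160. 106.]
[388. 304.] 248 c [ 342. -164.] s [33. 46.] 87.6 z [15. 38. 77.] [163.  77. 182.]
[454. 345.] 765 c [ 232. -329.] s [166.  37.] 3.7 z [16. 27. 33.] [ 44. 129. 1
[... 330 characters left out ...]
3.] 21.2 z [11. 35. 76.] [152. 124.  94.]
[274. 233.] 412 c [ 433. -102.] s [35. 47.] 62.1 z [10. 36. 76.] [172. 137. 100.]
[128. 232.] 687 c [ 421. -474.] s [69. 65.] 15.5 z [11. 38. 55.] [218. 205. 193.]
[168. 236.] 412 c [ 438. -370.] s [35. 50.] 88.6 z [11. 35. 76.] [165. 134.  99.]
[418. 284.] 14363 c [588. 243.] s [286. 426.] 4.7 z [ 7. 10. 72.] [197. 149. 109.]
[198. 286.] 897 c [ 593. -273.] s [206.  31.] 6.8 z [15. 27. 31.] [209. 158.  92.]
[248. 287.] 900 c [ 598. -157.] s [ 31. 206.] 86.2 z [15. 27. 31.] [218. 182. 117.]
[ 86. 291.] 222 c [ 605. -529.] s [166.  26.] 5.2 z [6. 7. 9.] [231.  61.  52.]
[110. 295.] 588 c [ 608. -466.] s [171.  23.] 1.2 z [ 8. 14. 19.] [234. 196. 135.]
```

```bash
cat > n.py <<'E'
from h import *
from scipy.optimize import least_squares
def Rm(a): return np.array([[np.cos(a),-np.sin(a)],[np.sin(a),np.cos(a)]])
def pts(n,p,d): return cloud(n,d)*1e3
def chocks(C,cs,lo=-4):
    out=[]
    for c in cs:
        q=C[np.linalg.norm(C[...,:2]-c,axis=-1)<42]
        t=q[(q[:,2]>70+lo-6)&(q[:,2]<84)];b=q[(q[:,2]>24)&(q[:,2]<40)]
        r=cv2.minAreaRect(t[:,:2].astype(np.float32)); rb=cv2.minAreaRect(b[:,:2].astype(np.float32))
        def la(r): 
            a=r[2] if r[1][0]>r[1][1] else r[2]+90
            return round((a+90)%180-90,1)
        out.append((len(t),np.round(r[0],1),np.round(r[1],1),la(r),'|',np.round(rb[0],1),np.round(rb[1],1),la(rb)))
    return out
E
python3 - <<'E'
from n import *
for n in("top","scene"):
    f=np.load(n+"0.npz");C=pts(n,f["p"],f["d"])
    for o in chocks(C,[(431,-102),(421,-219),(438,-370)]): print(*o)
    yaw=np.deg2rad(4.2);o0=np.array([586,241.5])-Rm(yaw)@[25,-80]
    L=(C[...,:2]-o0)@Rm(yaw);z=C[...,2]
    print("org",o0)
    S=[];D=[]
    for ly in(-90,0,90):
        for lx in(-62,62):
            m=(abs(L[...,0]-lx)<25)&(abs(L[...,1]-ly)<30)&(z>20)&(z<40)
            q=C[m][:,:2];r=cv2.minAreaRect(q.astype(np.float32));print(lx,ly,len(q),np.round(L[m].mean(0),1),np.round(r[0]),np.round(r[1]),"ctr local",np.round((np.array(r[0])-o0)@Rm(yaw),1))
    for nm,m in(("knob",(abs(L[...,0]+60)<70)&(L[...,1]>-292)&(L[...,1]<-150)&(z>98)&(z<125)),("all>70",(L[...,1]<-150)&(abs(L[...,0])<160)&(L[...,1]>-300)&(z>70)&(z<98)),("keeper",(L[...,1]>-130)&(L[...,1]<140)&(L[...,0]>50)&(L[...,0]<170)&(z>66)&(z<80))):
        q=C[m];r=cv2.minAreaRect(q[:,:2].astype(np.float32));print(nm,len(q),np.round(q.mean(0)),np.round(r[0]),np.round(r[1]),r[2],"local",np.round((np.array(r[0])-o0)@Rm(yaw),1))
E
```

```text
84 [ 429.6 -102.6] [14.9 34.9] -29.4 | [ 429.8 -102.6] [32.5 43.8] -29.1
96 [ 419.2 -218.6] [34.3 16.7] 20.0 | [ 419.5 -218.8] [45.2 34.2] 20.2
104 [ 435.4 -370.3] [17.9 35.2] -2.3 | [ 434.3 -369.9] [33.3 42.8] -2.8
org [555.2080823  319.45420325]
-62 -90 85 [-62.1 -89.7] [500. 225.] [39. 23.] ctr local [-61.6 -89.8]
62 -90 76 [ 61.6 -89.5] [624. 235.] [17. 39.] ctr local [ 62.2 -89.3]
-62 0 82 [-62.9   0.5] [492. 315.] [18. 39.] ctr local [-63.2   0.5]
62 0 75 [61.   1.4] [615. 326.] [18. 38.] ctr local [60.5  1.9]
-62 90 75 [-63.9  89.9] [485. 405.] [17. 39.] ctr local [-63.7  90.4]
62 90 79 [59.7 90.6] [607. 414.] [19. 39.] ctr local [59. 91.]
knob 90 [515. 135. 115.] [516. 135.] [24. 24.] 11.396145820617676 local [ -52.6 -181. ]
all>70 158 [590. 119.  81.] [594. 102.] [168. 120.] 11.04517936706543 local [  22.8 -219.9]
keeper 1095 [655. 330.  71.] [675. 331.] [ 88. 266.] 5.319584846496582 local [120.5   2.5]
108 [ 434.  -103.2] [18.5 35.8] -27.2 | [ 433.  -102.1] [34.9 46.5] -27.6
92 [ 423.1 -217.9] [36.  15.8] 23.1 | [ 422.  -217.6] [50.1 33.1] 21.2
105 [ 438.5 -369.7] [17.8 35.9] -4.0 | [ 438.5 -370.1] [34.4 50.2] -0.8
org [555.2080823  319.45420325]
-62 -90 84 [-58.3 -89.2] [503. 227.] [20. 40.] ctr local [-59.1 -88.7]
62 -90 10 [  69.4 -104.8] [632. 220.] [7. 9.] ctr local [  69.3 -104.6]
-62 0 81 [-59.   -0.1] [495. 315.] [18. 37.] ctr local [-60.6  -0.4]
62 0 0 [nan nan] [0. 0.] [0. 0.] ctr local [-577.1 -277.9]
-62 90 79 [-60.3  90.5] [489. 404.] [18. 38.] ctr local [-60.2  89.3]
62 90 0 [nan nan] [0. 0.] [0. 0.] ctr local [-577.1 -277.9]
knob 121 [525. 135. 112.] [521. 136.] [23. 25.] 52.73802185058594 local [ -47.2 -180.9]
all>70 273 [580. 125.  81.] [602. 104.] [161. 119.] 11.222042083740234 local [  30.6 -218.8]
keeper 1499 [661. 329.  71.] [676. 332.] [ 89. 267.] 4.7965779304504395 local [121.7   3.4]<stdin>:12: RuntimeWarning: Mean of empty slice.
  ret = um.true_divide(
```

```bash
cat > g.py <<'E'
from n import *
O=np.array([555.5,320.]);YR=np.deg2rad(4.8)
def rk(x,y): return O+Rm(YR)@[x,y]
PIV=rk(90,-225)
def knob(s,l):
    a=YR-.3+s;r=150*np.cos(l)-40*np.sin(l);zz=58+150*np.sin(l)+40*np.cos(l)
    k=PIV+Rm(a)@[-r,0];return (*k,zz-19,a)
def plan(W):
    o=robot.get_obs();p=o["tool_pos"]*1e3;y0=o["ee_rot"][2];c,s=np.cos(y0),np.sin(y0)
    print("at",p.round(1),y0.round(3),"rp",o["ee_rot"][:2].round(3),"w",round(o["width"]*1e3,1),"F",o["wrist_force"].round(1),"t",round(float(o["time"]),2))
    pp,py=p,y0
    for w in W:
        x,y,z,yw=w;dx,dy,dz=np.array([x,y,z])-p
        t=-((yw-y0+np.pi)%(2*np.pi)-np.pi)
        print("%.2f %.2f %.2f %.3f"%((dx*c+dy*s)/10,(dx*s-dy*c)/10,-dz/10,t),"rows",round(max(np.linalg.norm(np.array([x,y,z])-pp)/41.7,abs(yw-py)/.125),1));pp=np.array([x,y,z]);py=yw
E
python3 - <<'E'
from g import *
k=knob(0,0);print(PIV,k);plan([(k[0],k[1],150,k[3])])
# crop check of choice
p=np.load("top0.npz")["p"];cv2.imwrite("pics/crop1.png",cv2.resize(p[160:320,140:480],None,fx=2.3,fy=2.3,interpolation=2)[:,:,::-1])
E
```

```text
[664.01187208 103.32011257] (np.float64(517.5046996099214), np.float64(135.5016043640598), np.float64(79.0), np.float64(-0.21622419590427217))
at [ 139.6 -531.5  204.4] 0.257 rp [-3.14 -0.  ] w 94.2 F [ 0.  -1.   0.6] t 0.1
53.49 -54.91 5.44 0.473 rows 18.4
```

View pics/crop1.png

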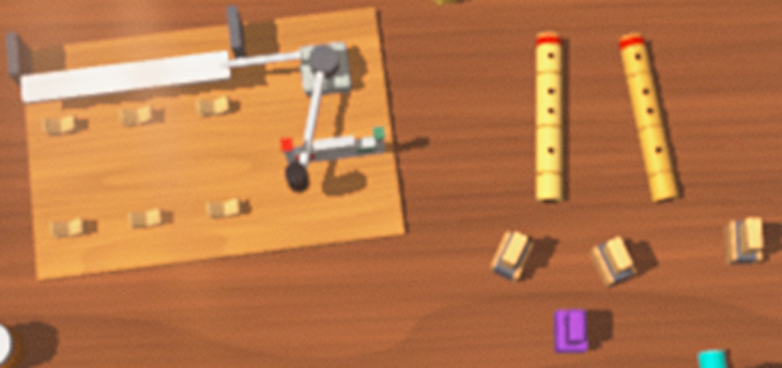

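The crop confirms the choices: knob at crop (297,177) beside the red cap, two flutes with red bands at (550,115) and (648,118), and three cork-faced chocks along y≈250. The purple chock is clearly separate. Moving to above the knob.

Emit:
servo_tool:
  series: "-1 53.5 -54.9 5.4 0.47;-1 53.5 -54.9 5.4 0.47;-1 53.5 -54.9 5.4 0.47;-1 53.5 -54.9 5.4 0.47;-1 53.5 -54.9 5.4 0.47;-1 53.5 -54.9 5.4 0.47;-1 53.5 -54.9 5.4 0.47;-1 53.5 -54.9 5.4 0.47;-1 53.5 -54.9 5.4 0.47;-1 53.5 -54.9 5.4 0.47;-1 53.5 -54.9 5.4 0.47;-1 53.5 -54.9 5.4 0.47;-1 53.5 -54.9 5.4 0.47;-1 53.5 -54.9 5.4 0.47;-1 53.5 -54.9 5.4 0.47;-1 53.5 -54.9 5.4 0.47;-1 53.5 -54.9 5.4 0.47;-1 53.5 -54.9 5.4 0.47;-1 53.5 -54.9 5.4 0.47;-1 53.5 -54.9 5.4 0.47"

```text
time: 1.77
tool_pos: [0.5181, 0.1385, 0.1497]
ee_rot: [-3.141, 0.003, -0.208]
wrist_force: [-1.3, -0.8, -0.2]
width: 0.0939
```

Run:
```python
from g import *
k=knob(0,0);plan([k]);p,d=shot("scene","s1")
C=pts("scene",p,d);m=(np.linalg.norm(C[...,:2]-k[:2],axis=-1)<40)&(C[...,2]>100)&(C[...,2]<123)
q=C[m];print(len(q),q.mean(0))
```

```text
at [518.1 138.5 149.7] -0.208 rp [-3.141e+00  3.000e-03] w 93.9 F [-1.3 -0.8 -0.2] t 1.77
-0.00 0.30 7.07 0.008 rows 1.7
112 [524.28557773 135.20643227 112.70236434]
```

Emit:
servo_tool:
  series: "-1 0 0.2 3.5 0.01;-1 0 0.2 7.1 0.01;-1 0 0.2 7.1 0.01;-1 0 0.2 7.1 0.01;1 0 0.2 7.1 0.01;1 0 0.2 7.1 0.01;1 0 0.2 7.1 0.01;1 0 0.2 7.1 0.01;1 0 0.2 7.1 0.01;1 0 0.2 7.1 0.01;1 0 0.2 7.1 0.01;1 0 0.2 7.1 0.01;1 0 0.2 7.1 0.01"

```text
time: 2.9
tool_pos: [0.5172, 0.133, 0.0804]
ee_rot: [3.141, 0.0, -0.223]
wrist_force: [0.5, 1.2, 0.4]
width: 0.0372
```

Run:
```python
from g import *
print(knob(0,0));plan([knob(0,.1),knob(0,.2),knob(.15,.2),knob(.3,.2),knob(.45,.2),knob(.6,.2),knob(.6,.1),knob(.6,0)])
```

```text
(np.float64(517.5046996099214), np.float64(135.5016043640598), np.float64(79.0), np.float64(-0.21622419590427217))
at [517.2 133.   80.4] -0.223 rp [3.141 0.   ] w 37.2 F [0.5 1.2 0.4] t 2.9
0.45 -0.26 -1.34 -0.007 rows 0.3
1.07 -0.26 -2.76 -0.007 rows 0.4
1.24 1.82 -2.76 -0.157 rows 1.2
1.72 3.85 -2.76 -0.307 rows 1.2
2.49 5.78 -2.76 -0.457 rows 1.2
3.55 7.58 -2.76 -0.607 rows 1.2
3.04 7.93 -1.34 -0.607 rows 0.4
2.65 8.20 0.14 -0.607 rows 0.4
```

Emit:
servo_tool:
  series: "1 0 -0.1 0 0;1 0 -0.1 0 0;1 0 -0.1 0 0;1 0 -0.1 0 0;1 0 -0.1 0 0;1 0 -0.1 0 0"

```text
time: 3.4
tool_pos: [0.5175, 0.1347, 0.0804]
ee_rot: [-3.14, 0.0, -0.223]
wrist_force: [0.6, 3.5, -0.5]
width: 0.0257
```

Run:
```python
from g import *
plan([knob(0,.1),knob(0,.2),knob(.15,.2),knob(.3,.2),knob(.45,.2),knob(.6,.2),knob(.6,.1),knob(.6,0)])
```

```text
at [517.5 134.7  80.4] -0.223 rp [-3.14  0.  ] w 25.7 F [ 0.6  3.5 -0.5] t 3.4
0.45 -0.08 -1.33 -0.007 rows 0.3
1.07 -0.09 -2.76 -0.007 rows 0.4
1.24 1.99 -2.76 -0.157 rows 1.2
1.72 4.02 -2.76 -0.307 rows 1.2
2.50 5.95 -2.76 -0.457 rows 1.2
3.55 7.75 -2.76 -0.607 rows 1.2
3.04 8.10 -1.33 -0.607 rows 0.4
2.66 8.37 0.14 -0.607 rows 0.4
```

Emit:
servo_tool:
  series: "1 0.2 0 -0.7 0;1 0.4 0 -1.3 0;1 0.7 0 -2.1 0;1 1.1 0 -3.0 0;1 1.1 0 -3.0 0;1 1.1 1.0 -3.0 -0.08;1 1.2 2.0 -3.0 -0.16;1 1.45 3.0 -3.0 -0.23;1 1.7 4.0 -3.0 -0.31;1 2.1 5.0 -3.0 -0.38;1 2.5 5.95 -3.0 -0.46;1 3.0 6.9 -3.0 -0.53;1 3.6 7.8 -3.0 -0.61;1 3.6 7.8 -3.0 -0.61;1 3.6 7.8 -3.0 -0.61"

```text
time: 4.65
tool_pos: [0.5372, 0.0521, 0.1106]
ee_rot: [-3.138, -0.006, 0.387]
wrist_force: [6.1, 8.7, -6.7]
width: 0.0259
```

Run:
```python
from g import *
print(knob(.6,.2));plan([knob(.6,.2),knob(.6,.1),knob(.6,0)])
```

```text
(np.float64(535.0644649925641), np.float64(51.25147000598363), np.float64(108.00306273290884), np.float64(0.3837758040957278))
at [537.2  52.1 110.6] 0.387 rp [-3.138 -0.006] w 25.9 F [ 6.1  8.7 -6.7] t 4.65
-0.23 -0.00 0.26 0.003 rows 0.1
-0.85 -0.00 1.68 0.003 rows 0.4
-1.32 -0.01 3.16 0.003 rows 0.4
```

Emit:
servo_tool:
  series: "1 -0.3 0 0.6 0;1 -0.6 0 1.2 0;1 -0.9 0 1.8 0;1 -1.1 0 2.4 0;1 -1.3 0 3.0 0;1 -1.3 0 3.1 0;1 -1.3 0 3.1 0;1 -1.3 0 3.1 0;0.2 -1.3 0 3.1 0;0.2 -1.3 0 3.1 0;0.2 -1.3 0 3.1 0;0.2 -1.3 0 3.1 0;0.2 -1.3 0 -1 0;0.2 -1.3 0 -5 0;0 -1.3 0 -9 0;0 -1.3 0 -9 0;0 -1.3 0 -9 0"

```text
time: 6.07
tool_pos: [0.5252, 0.0444, 0.2042]
ee_rot: [3.138, -0.007, 0.386]
wrist_force: [-0.8, -0.8, -0.9]
width: 0.0464
```

Run:
```python
from g import *
print(knob(.6,0));
for n in("top","scene"):
    p,d=shot(n,n+"2");C=pts(n,p,d);z=C[...,2]
    m=(abs(C[...,0]-530)<35)&(abs(C[...,1]-45)<30)&(z>113)&(z<124);q=C[m];print(n,len(q),q.mean(0) if len(q) else 0)
    L=(C[...,:2]-O)@Rm(YR);m=(abs(L[...,1])<110)&(L[...,0]>60)&(L[...,0]<170)&(z>66)&(z<78)&(p.min(2)>150);print("keeper x",np.percentile(L[m][:,0],[3,50,97]))
    np.savez(n+"2",p=p,d=d)
fA=(598.5,-157,np.deg2rad(-3.8));fB=(591.5,-274.5,np.deg2rad(6.9))
plan([(fA[0],fA[1],190,fA[2]),(fA[0],fA[1],3,fA[2])])
```

```text
(np.float64(524.9232476762837), np.float64(47.15647165347098), np.float64(79.0), np.float64(0.3837758040957278))
top 67 [523.52171075  47.28631264 117.3215165 ]
keeper x [124.53964221 138.67543516 153.48099643]
scene 66 [528.41266891  48.14409902 116.84955615]
keeper x [126.27999692 141.35925634 155.54909747]
at [522.9  44.6 199.5] 0.386 rp [-3.142e+00  2.000e-03] w 46.9 F [ 0.1  0.1 -0.2] t 6.17
-0.59 21.52 0.95 0.453 rows 5.2
-0.59 21.52 19.65 0.453 rows 4.5
```

Emit:
servo_tool:
  series: "-0.4 -0.6 21.5 0.9 0.45;-0.4 -0.6 21.5 0.9 0.45;-0.4 -0.6 21.5 0.9 0.45;-0.4 -0.6 21.5 0.9 0.45;-0.4 -0.6 21.5 0.9 0.45;-0.4 -0.6 21.5 0.9 0.45;-0.4 -0.6 21.5 5 0.45;-0.4 -0.6 21.5 9 0.45;-0.4 -0.6 21.5 13 0.45;-0.4 -0.6 21.5 15 0.45;-0.4 -0.6 21.5 15 0.45;-0.4 -0.6 21.5 15 0.45"

```text
time: 7.17
tool_pos: [0.5966, -0.1554, 0.0473]
ee_rot: [-3.14, 0.006, -0.063]
wrist_force: [0.0, 1.1, 0.8]
width: 0.0658
```

Run:
```python
from g import *
fA=(598.5,-157,np.deg2rad(-3.8))
plan([(fA[0],fA[1],3.5,fA[2])])
```

```text
at [ 596.6 -155.4   47.3] -0.063 rp [-3.14   0.006] w 65.8 F [0.  1.1 0.8] t 7.17
0.20 0.15 4.38 0.003 rows 1.1
```

Emit:
servo_tool:
  series: "-0.4 0.2 0.1 2.5 0;-0.4 0.2 0.1 4.3 0;-0.4 0.2 0.1 4.3 0;1 0.2 0.1 4.3 0;1 0.2 0.1 4.3 0;1 0.2 0.1 4.3 0;1 0.2 0.1 4.3 0;1 0.2 0.1 4.3 0;1 0.2 0.1 4.3 0;1 0.2 0.1 4.3 0;1 0.2 0.1 4.3 0;1 0.2 0.1 4.3 0;1 0.2 0.1 3 0;1 0.2 0.1 -1 0;1 0.2 0.1 -5 0;1 0.2 0.1 -8 0;1 0.2 0.1 -8 0;1 0.2 0.1 -8 0"

```text
time: 8.67
tool_pos: [0.6021, -0.1581, 0.1337]
ee_rot: [3.14, -0.005, -0.063]
wrist_force: [0.2, 0.3, -1.7]
width: 0.029
```

```bash
cat > fl.py <<'E'
from g import *
def flute(n,c,zmin,zmax,R=120,w=30,ang=0.):
    """centre, yaw(deg), length of the rod's points seen near c (mm)"""
    p,d=snapshot(n);C=pts(n,p,d);u=np.array([np.cos(ang),np.sin(ang)])
    dl=(C[...,:2]-np.array(c));a=dl@u;b=dl@[-u[1],u[0]]
    m=(abs(a)<R)&(abs(b)<w)&(C[...,2]>zmin)&(C[...,2]<zmax)&(p[...,2].astype(int)<p[...,0]-40)
    q=C[m];vx,vy,x0,y0=cv2.fitLine(q[:,:2].astype(np.float32),cv2.DIST_HUBER,0,.01,.01).ravel()
    if vx<0: vx,vy=-vx,-vy
    t=(q[:,:2]-[x0,y0])@[vx,vy];lo,hi=np.percentile(t,[.5,99.5]);mid=np.array([x0,y0])+np.array([vx,vy])*(lo+hi)/2
    zt=[round(float(np.percentile(q[abs(t-tt)<25][:,2],95)),1) if (abs(t-tt)<25).sum()>3 else None for tt in(lo+15,hi-15)]
    print(n,len(q),"mid",mid.round(1),"yaw",round(float(np.arctan2(vy,vx)),4),"len",round(hi-lo,1),"ztop",zt,"rack",((mid-O)@Rm(YR)).round(1));return p,d
E
python3 - <<'E'
from fl import *
plan([(*rk(0,0),120,YR),(*rk(0,0),60,YR),(*rk(0,0),23,YR)])
o=robot.get_obs();c=o["tool_pos"][:2]*1e3;z=o["tool_pos"][2]*1e3
for n in("top","scene"): flute(n,c,z-10,z+35,ang=float(o["ee_rot"][2]),w=22)
E
```

```text
at [ 602.1 -158.1  133.7] -0.063 rp [ 3.14  -0.005] w 29.0 F [ 0.2  0.3 -1.7] t 8.67
-7.67 -47.42 1.37 -0.147 rows 11.5
-7.67 -47.42 7.37 -0.147 rows 1.4
-7.67 -47.42 11.07 -0.147 rows 0.9
top 143 mid [ 592.5 -162.6] yaw -0.3969 len 45.8 ztop [157.7, 157.7] rack [  -3.5 -484. ]
scene 713 mid [ 610.1 -159.4] yaw -0.0128 len 176.8 ztop [153.3, 152.9] rack [  14.3 -482.3]
```

Emit:
servo_tool:
  series: "1 0 0 -4 0;1 0 -3 -7 0;1 -7.7 -47.4 -7 -0.15;1 -7.7 -47.4 -7 -0.15;1 -7.7 -47.4 -7 -0.15;1 -7.7 -47.4 -7 -0.15;1 -7.7 -47.4 -7 -0.15;1 -7.7 -47.4 -7 -0.15;1 -7.7 -47.4 -7 -0.15;1 -7.7 -47.4 -7 -0.15;1 -7.7 -47.4 -7 -0.15;1 -7.7 -47.4 -7 -0.15;1 -7.7 -47.4 -7 -0.15;1 -7.7 -47.4 -7 -0.15;1 -7.7 -47.4 -3 -0.15;1 -7.7 -47.4 1 -0.15;1 -7.7 -47.4 5 -0.15;1 -7.7 -47.4 5 -0.15;1 -7.7 -47.4 5 -0.15;1 -7.7 -47.4 5 -0.15"

```text
time: 10.43
tool_pos: [0.5546, 0.3203, 0.0814]
ee_rot: [-3.141, -0.001, 0.086]
wrist_force: [0.3, -0.1, 1.0]
width: 0.0294
```

Run:
```python
from fl import *
o=robot.get_obs();c=o["tool_pos"][:2]*1e3;z=o["tool_pos"][2]*1e3
for n in("top","scene"): p,d=flute(n,c,z-10,z+35,ang=YR,w=22)
cv2.imwrite("pics/s3.png",p[150:400,250:600][:,:,::-1])
plan([(*rk(0,0),60,YR),(*rk(0,0),28,YR)])
```

```text
top 94 mid [540.7 320.5] yaw 1.5138 len 40.3 ztop [106.8, 107.3] rack [-14.7   1.7]
scene 673 mid [553.9 311. ] yaw 0.1022 len 200.8 ztop [105.0, 105.7] rack [-2.3 -8.8]
at [556.2 321.1  84.4] 0.086 rp [-3.139 -0.006] w 29.2 F [ 0.8  0.2 -0.7] t 10.53
-0.08 0.11 2.44 0.003 rows 0.6
-0.08 0.11 5.64 0.003 rows 0.8
```

View pics/s3.png

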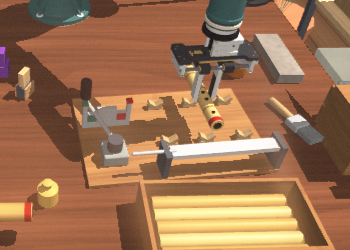

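Held level over the middle lane (flute at crop (205,100)), about 4 mm short of lengthwise centre. Correcting this, then lowering and releasing.

Emit:
servo_tool:
  series: "1 0.3 0.1 1.5 0;1 0.3 0.1 3 0;1 0.3 0.1 4.5 0;1 0.3 0.1 5.2 0;1 0.3 0.1 5.3 0;1 0.3 0.1 5.3 0;1 0.3 0.1 5.3 0;0.2 0.3 0.1 5.3 0;0.2 0.3 0.1 5.3 0;0.2 0.3 0.1 5.3 0;0.2 0.3 0.1 5.3 0;0.2 0.3 0.1 5.3 0;0.2 0.3 0.1 3 0;0.2 0.3 0.1 -1 0;0.2 0.3 0.1 -5 0;0.2 0.3 0.1 -9 0;0.2 0.3 0.1 -10.5 0;0.2 0.3 0.1 -10.5 0"

```text
time: 12.03
tool_pos: [0.5596, 0.3204, 0.1923]
ee_rot: [-3.138, -0.011, 0.086]
wrist_force: [0.1, -0.2, 0.7]
width: 0.0373
```

Run:
```python
from fl import *
for n in("top","scene"): flute(n,rk(0,0),40,58,ang=YR,w=22)
for n in("top","scene"): flute(n,(591.5,-274.5),12,34,ang=.12,w=25)
fB=(591.5,-274.5,np.deg2rad(6.9))
plan([(fB[0],fB[1],190,fB[2]),(fB[0],fB[1],40,fB[2])])
```

```text
top 72 mid [584.9 325.8] yaw 0.6693 len 27.7 ztop [55.1, 55.1] rack [29.8  3.3]
scene 743 mid [556.2 315.2] yaw 0.0909 len 200.2 ztop [54.0, 53.9] rack [ 0.3 -4.9]
top 772 mid [ 589.1 -271.9] yaw 0.1335 len 199.3 ztop [31.6, 32.1] rack [ -16.1 -592.6]
scene 843 mid [ 593.  -271.1] yaw 0.1245 len 200.5 ztop [30.8, 30.9] rack [ -12.1 -592.2]
at [555.8 318.9 182.1] 0.087 rp [3.139 0.005] w 37.9 F [0.  0.6 0.5] t 12.23
-1.57 59.43 -0.79 -0.034 rows 14.3
-1.57 59.43 14.21 -0.034 rows 3.6
```

Emit:
servo_tool:
  series: "-0.4 -1.6 59.2 -0.8 -0.04;-0.4 -1.6 59.2 -0.8 -0.04;-0.4 -1.6 59.2 -0.8 -0.04;-0.4 -1.6 59.2 -0.8 -0.04;-0.4 -1.6 59.2 -0.8 -0.04;-0.4 -1.6 59.2 -0.8 -0.04;-0.4 -1.6 59.2 -0.8 -0.04;-0.4 -1.6 59.2 -0.8 -0.04;-0.4 -1.6 59.2 -0.8 -0.04;-0.4 -1.6 59.2 -0.8 -0.04;-0.4 -1.6 59.2 -0.8 -0.04;-0.4 -1.6 59.2 -0.8 -0.04;-0.4 -1.6 59.2 -0.8 -0.04;-0.4 -1.6 59.2 -0.8 -0.04;-0.4 -1.6 59.2 2 -0.04;-0.4 -1.6 59.2 6 -0.04;-0.4 -1.6 59.2 10 -0.04;-0.4 -1.6 59.2 13 -0.04;-0.4 -1.6 59.2 13 -0.04;-0.4 -1.6 59.2 13 -0.04"

```text
time: 13.9
tool_pos: [0.5895, -0.27, 0.0507]
ee_rot: [-3.136, 0.008, 0.127]
wrist_force: [1.0, -0.6, 0.2]
width: 0.0656
```

Run:
```python
from fl import *
plan([(591,-272,3.5,.129)])
p,d=flute("top",rk(0,0),40,58,ang=YR,w=22)
p,d=flute("scene",rk(0,0),40,58,ang=YR,w=22);cv2.imwrite("pics/s4.png",p[180:380,60:540][:,:,::-1])
```

```text
at [ 589.5 -270.    50.7] 0.127 rp [-3.136  0.008] w 65.6 F [ 1.  -0.6  0.2] t 13.9
0.13 0.22 4.72 -0.002 rows 1.1
top 786 mid [552.1 318.5] yaw 0.0817 len 199.9 ztop [55.4, 56.3] rack [-3.5 -1.2]
scene 743 mid [555.7 315. ] yaw 0.0854 len 200.7 ztop [54.1, 53.8] rack [-0.2 -5. ]
```

Emit:
servo_tool:
  series: "-0.4 0 0.1 2.5 0;-0.4 0 0.1 4.5 0;-0.4 0 0.1 4.6 0;-0.4 0 0.1 4.6 0;1 0 0.1 4.6 0;1 0 0.1 4.6 0;1 0 0.1 4.6 0;1 0 0.1 4.6 0;1 0 0.1 4.6 0;1 0 0.1 4.6 0;1 0 0.1 4.6 0;1 0 0.1 4.6 0;1 0 0.1 4.6 0;1 0 0.1 4.6 0;1 0 0.1 1 0;1 0 0.1 -3 0;1 0 0.1 -7 0;1 0 0.1 -11 0;1 0 0.1 -15 0;1 0 0.1 -15 0"

```text
time: 15.67
tool_pos: [0.5958, -0.2744, 0.2165]
ee_rot: [3.131, -0.014, 0.127]
wrist_force: [0.7, -1.1, 0.4]
width: 0.0293
```

Run:
```python
from fl import *
plan([(*rk(0,-90),200,YR),(*rk(0,-90),85,YR)])
```

```text
at [ 595.8 -274.4  216.5] 0.127 rp [ 3.131 -0.014] w 29.3 F [ 0.7 -1.1  0.4] t 15.67
3.14 -50.48 1.65 0.043 rows 12.1
3.14 -50.48 13.15 0.043 rows 2.8
```

Emit:
servo_tool:
  series: "1 3.6 -50.2 0 0.04;1 3.6 -50.2 0 0.04;1 3.6 -50.2 0 0.04;1 3.6 -50.2 0 0.04;1 3.6 -50.2 0 0.04;1 3.6 -50.2 0 0.04;1 3.6 -50.2 0 0.04;1 3.6 -50.2 0 0.04;1 3.6 -50.2 0 0.04;1 3.6 -50.2 0 0.04;1 3.6 -50.2 0 0.04;1 3.6 -50.2 0 0.04;1 3.6 -50.2 0 0.04;1 3.6 -50.2 4 0.04;1 3.6 -50.2 8 0.04;1 3.6 -50.2 11 0.04;1 3.6 -50.2 11.5 0.04;1 3.6 -50.2 11.5 0.04;1 3.6 -50.2 11.5 0.04;1 3.6 -50.2 11.5 0.04"

```text
time: 17.33
tool_pos: [0.5667, 0.2303, 0.0936]
ee_rot: [-3.141, -0.005, 0.086]
wrist_force: [0.3, 0.2, -0.8]
width: 0.0292
```

Run:
```python
from fl import *
o=robot.get_obs();c=o["tool_pos"][:2]*1e3;z=o["tool_pos"][2]*1e3
for n in("scene",): p,d=flute(n,c,z-10,z+35,ang=YR,w=22)
cv2.imwrite("pics/s5.png",p[150:400,250:600][:,:,::-1])
plan([(*rk(0,-90),32,YR)])
```

```text
scene 664 mid [570.9 221.4] yaw 0.1193 len 195.7 ztop [112.1, 114.0] rack [  7.1 -99.6]
at [566.8 230.3  93.9] 0.086 rp [-3.14  -0.006] w 29.4 F [-0.4  0.1 -1.2] t 17.38
-0.37 -0.03 6.19 0.003 rows 1.5
```

Emit:
servo_tool:
  series: "1 -0.5 0 2 0;1 -0.5 0 4 0;1 -0.5 0 5.4 0;1 -0.5 0 5.8 0;1 -0.5 0 6 0;1 -0.5 0 6 0;1 -0.5 0 6 0;0.2 -0.5 0 6 0;0.2 -0.5 0 6 0;0.2 -0.5 0 6 0;0.2 -0.5 0 6 0;0.2 -0.5 0 6 0;0.2 -0.5 0 3 0;0.2 -0.5 0 -1 0;0.2 -0.5 0 -5 0;0.2 -0.5 0 -9 0;0 -0.5 0 -10 0;0 -0.5 0 -10 0;0 -0.5 0 -10 0"

```text
time: 18.97
tool_pos: [0.5597, 0.2293, 0.1899]
ee_rot: [3.141, 0.0, 0.087]
wrist_force: [-0.2, 0.0, -1.1]
width: 0.047
```

Run:
```python
from fl import *
for n in("top","scene"):
    p,d=flute(n,rk(0,-90),40,58,ang=YR,w=22);C=pts(n,p,d)
    for o in chocks(C,[(431,-102),(421,-219),(438,-370)]): print(*o)
plan([(432,-102.5,150,-.49),(432,-102.5,52,-.49)])
```

```text
top 181 mid [600.1 236.2] yaw 0.1646 len 89.2 ztop [55.4, 55.5] rack [ 37.5 -87.2]
84 [ 429.8 -102.7] [14.8 34.3] -29.5 | [ 430.  -102.7] [32.3 45. ] -28.4
99 [ 418.8 -217.8] [33.4 17.1] 24.7 | [ 418.9 -218.3] [44.5 33. ] 21.5
103 [ 435.5 -370.1] [18.1 34.7] -3.6 | [ 434.3 -370. ] [34.2 43.2] -3.1
scene 738 mid [561.2 226.4] yaw 0.0939 len 200.5 ztop [54.2, 53.3] rack [ -2.1 -93.8]
103 [ 433.4 -101.3] [17.  37.3] -33.3 | [ 433.6 -102.2] [34.5 47.6] -27.9
93 [ 422.5 -217.9] [36.8 16.3] 21.7 | [ 422.7 -217.1] [48.5 33.5] 20.7
103 [ 439.4 -369.4] [16.3 35.8] -4.1 | [ 437.4 -369.6] [33.9 51.1] -3.8
at [558.4 229.  187. ] 0.087 rp [3.14  0.006] w 47.1 F [ 0.   0.7 -1.1] t 19.07
-15.46 31.93 3.70 0.577 rows 8.6
-15.46 31.93 13.50 0.577 rows 2.4
```

Emit:
servo_tool:
  series: "0 -5 10 3 0.2;0 -15.4 31.9 3.7 0.58;0 -15.4 31.9 3.7 0.58;0 -15.4 31.9 3.7 0.58;0 -15.4 31.9 3.7 0.58;0 -15.4 31.9 3.7 0.58;0 -15.4 31.9 3.7 0.58;0 -15.4 31.9 3.7 0.58;0 -15.4 31.9 3.7 0.58;0 -15.4 31.9 3.7 0.58;0 -15.4 31.9 7 0.58;0 -15.4 31.9 9 0.58;0 -15.4 31.9 9 0.58;0 -15.4 31.9 9 0.58;0 -15.4 31.9 9 0.58"

```text
time: 20.32
tool_pos: [0.4343, -0.101, 0.1006]
ee_rot: [-3.142, 0.0, -0.492]
wrist_force: [-0.1, 0.1, 0.3]
width: 0.0469
```

Run:
```python
from fl import *
plan([(432,-102.5,49,-.49)])
p,d=shot("scene","s6");C=pts("scene",p,d)
for o in chocks(C,[(431,-102)]): print(*o)
```

```text
at [ 434.3 -101.   100.6] -0.492 rp [-3.142  0.   ] w 46.9 F [-0.1  0.1  0.3] t 20.32
-0.13 0.24 5.16 -0.002 rows 1.2
106 [ 433.8 -101.9] [16.3 40.7] -30.0 | [ 433.3 -101.2] [34.6 46.5] -30.7
```

Emit:
servo_tool:
  series: "0 -0.1 0.1 3 0;0 -0.1 0.1 5.2 0;0 -0.1 0.1 5.2 0;0 -0.1 0.1 5.2 0;1 -0.1 0.1 5.2 0;1 -0.1 0.1 5.2 0;1 -0.1 0.1 5.2 0;1 -0.1 0.1 5.2 0;1 -0.1 0.1 5.2 0;1 -0.1 0.1 5.2 0;1 -0.1 0.1 5.2 0;1 -0.1 0.1 5.2 0;1 -0.1 0.1 3 0;1 -0.1 0.1 -1 0;1 -0.1 0.1 -5 0;1 -0.1 0.1 -9 0;1 -0.1 0.1 -9 0;1 -0.1 0.1 -9 0"

```text
time: 21.87
tool_pos: [0.4338, -0.1025, 0.1927]
ee_rot: [-3.141, -0.005, -0.493]
wrist_force: [0.4, 0.5, -2.7]
width: 0.0159
```

Run:
```python
from fl import *
plan([(*rk(-3,34),190,YR),(*rk(-3,34),85,YR),(*rk(-3,34),60,YR)])
```

```text
at [ 433.8 -102.5  192.7] -0.493 rp [-3.141 -0.005] w 15.9 F [ 0.4  0.5 -2.7] t 21.87
-11.40 -45.67 0.27 -0.577 rows 11.3
-11.40 -45.67 10.77 -0.577 rows 2.5
-11.40 -45.67 13.27 -0.577 rows 0.6
```

Emit:
servo_tool:
  series: "1 -11.4 -45.6 0.2 -0.58;1 -11.4 -45.6 0.2 -0.58;1 -11.4 -45.6 0.2 -0.58;1 -11.4 -45.6 0.2 -0.58;1 -11.4 -45.6 0.2 -0.58;1 -11.4 -45.6 0.2 -0.58;1 -11.4 -45.6 0.2 -0.58;1 -11.4 -45.6 0.2 -0.58;1 -11.4 -45.6 0.2 -0.58;1 -11.4 -45.6 0.2 -0.58;1 -11.4 -45.6 0.2 -0.58;1 -11.4 -45.6 0.2 -0.58;1 -11.4 -45.6 0.2 -0.58;1 -11.4 -45.6 4 -0.58;1 -11.4 -45.6 7.5 -0.58;1 -11.4 -45.6 7.5 -0.58;1 -11.4 -45.6 7.5 -0.58;1 -11.4 -45.6 7.5 -0.58"

```text
time: 23.37
tool_pos: [0.5485, 0.3526, 0.1165]
ee_rot: [3.141, -0.001, 0.086]
wrist_force: [0.4, -0.1, -1.4]
width: 0.0155
```

Run:
```python
from fl import *
p,d=shot("scene","s7");
plan([(*rk(-3,34),85,YR),(*rk(-3,34),59,YR)])
cv2.imwrite("pics/s7c.png",cv2.resize(p[170:350,330:560],None,fx=3,fy=3,interpolation=2)[:,:,::-1])
```

```text
at [549.4 353.4 118.2] 0.086 rp [-3.14  -0.004] w 15.7 F [-0.2 -0.2 -0.9] t 23.42
0.02 -0.03 3.32 0.002 rows 0.8
0.02 -0.03 5.92 0.002 rows 0.6
```

View pics/s7c.png

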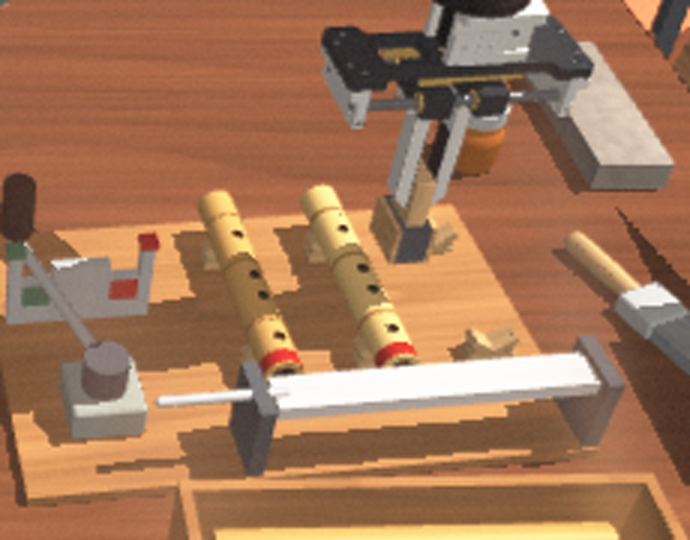

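Both flutes are seated in lanes 1 and 2. The chock hangs upright beside lane 2, with its block at crop (410,225). Lowering it to just above the board.

Emit:
servo_tool:
  series: "1 0 0 2 0;1 0 0 4 0;1 0 0 5.4 0;1 0 0 5.4 0;1 0 0 5.4 0;1 0 0 5.4 0;1 0 0 5.4 0"

```text
time: 24.0
tool_pos: [0.5497, 0.3542, 0.0645]
ee_rot: [-3.14, -0.005, 0.087]
wrist_force: [0.3, -0.1, -1.9]
width: 0.0161
```

```bash
cat > q.py <<'E'
from fl import *
def rackchk(n,ly,side,x0=0,lx=0):
    """chock tab and flute positions in rack frame, near lane ly"""
    p,d=snapshot(n);C=pts(n,p,d);L=(C[...,:2]-O)@Rm(YR);z=C[...,2]
    col=p[...,2].astype(int)<p[...,0]-35
    t=(abs(L[...,0]-lx)<26)&(abs(L[...,1]-ly-side*32)<22)&(z>60)&(z<92)&col
    b=(abs(L[...,0]-lx)<32)&(abs(L[...,1]-ly-side*32)<26)&(z>36)&(z<48)
    f=(abs(L[...,0])<105)&(abs(L[...,0]-lx)>40)&(abs(L[...,1]-ly)<20)&(z>44)&(z<60)
    def r(m):
        q=L[m];
        if len(q)<8: return None
        c,s,a=cv2.minAreaRect(q.astype(np.float32));return np.round(c,1),np.round(s,1),round(a,1),np.round(np.percentile(z[m],[2,97]))
    v=[]
    for k in(-62,62):
        m=(abs(L[...,0]-k)<12)&(abs(L[...,1]-ly-side*14)<8)&(z>26)&(z<36);v.append(len(L[m]) and np.round(L[m].mean(0),1))
    print(n,"tab",r(t),"base",r(b));print("   flute",r(f));return p,d
E
python3 - <<'E'
from q import *
plan([])
p,d=rackchk("scene",0,1)
E
```

```text
at [549.7 354.2  64.5] 0.087 rp [-3.14  -0.005] w 16.1 F [ 0.3 -0.1 -1.9] t 24.0
scene tab (array([-1. , 28.9]), array([32.3, 35.6]), 22.8, array([60., 91.])) base (array([ 0.5, 29.9]), array([57. , 37.3]), 1.5, array([36., 48.]))
   flute (array([-0.4, -1. ]), array([ 29.3, 203.2]), 89.9, array([45., 54.]))
```

Emit:
servo_tool:
  series: "1 0 0.2 0.3 0;1 0 0.2 0.6 0;1 0 0.2 0.7 0;1 0 0.2 0.7 0;1 0 0.2 0.7 0;0.4 0 0.2 0.7 0;0.4 0 0.2 0.7 0;0.4 0 0.2 0.7 0;0.4 0 0.2 0.7 0;0.4 0 0.2 -1 0;0.4 0 0.2 -5 0;0.4 0 0.2 -9 0;0.4 -5 0.2 -12 0;0.4 -9 0.2 -12 0;0.4 -13 0.2 -12 0;0.4 -13 0.2 -12 0"

```text
time: 25.38
tool_pos: [0.4142, 0.3399, 0.182]
ee_rot: [-3.141, 0.002, 0.089]
wrist_force: [-0.1, 0.4, -0.1]
width: 0.0283
```

Run:
```python
from q import *
plan([])
p,d=rackchk("scene",0,1);p,d=rackchk("top",0,1);cv2.imwrite("pics/t8.png",cv2.resize(p[180:290,140:300],None,fx=4,fy=4,interpolation=2)[:,:,::-1])
```

```text
at [414.2 339.9 182. ] 0.089 rp [-3.141e+00  2.000e-03] w 28.3 F [-0.1  0.4 -0.1] t 25.38
scene tab (array([-2.9, 31.4]), array([36.7, 18.2]), 0.3, array([61., 87.])) base (array([-2.6, 30.7]), array([50.6, 37.9]), 0.1, array([37., 47.]))
   flute (array([-0.8, -0.6]), array([ 28.4, 203.7]), 89.8, array([45., 54.]))
top tab (array([-7.1, 30.6]), array([34.1, 16.9]), 2.3, array([63., 90.])) base (array([ 0.6, 26.6]), array([42. , 62.9]), 88.4, array([37., 48.]))
   flute (array([68.7, -0.6]), array([30. , 56.7]), 88.4, array([44., 56.]))
```

View pics/t8.png

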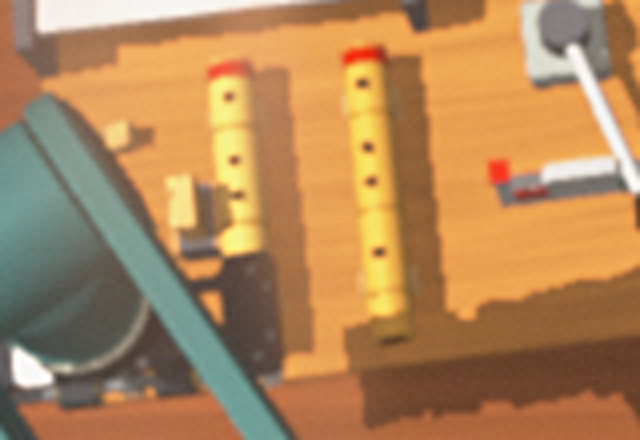

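Run:
```python
from q import *
p,d=shot("scene");C=pts("scene",p,d)
for o in chocks(C,[(421,-219),(438,-370)]): print(*o)
plan([(421,-218,185,.37),(421,-218,100,.37)])
```

```text
92 [ 421.5 -218.3] [39.8 16.2] 21.7 | [ 422.2 -217.7] [47.7 33.2] 22.2
104 [ 440.1 -369.2] [16.2 36.9] -5.2 | [ 437.9 -369.8] [34.3 48.3] -2.5
at [418.6 340.4 181.5] 0.088 rp [ 3.141e+00 -1.000e-03] w 28.3 F [ 0.1 -0.2  0.2] t 25.53
-4.65 55.64 -0.35 -0.282 rows 13.4
-4.65 55.64 8.15 -0.282 rows 2.0
```

Emit:
servo_tool:
  series: "0 -4.6 55.6 -0.3 -0.28;0 -4.6 55.6 -0.3 -0.28;0 -4.6 55.6 -0.3 -0.28;0 -4.6 55.6 -0.3 -0.28;0 -4.6 55.6 -0.3 -0.28;0 -4.6 55.6 -0.3 -0.28;0 -4.6 55.6 -0.3 -0.28;0 -4.6 55.6 -0.3 -0.28;0 -4.6 55.6 -0.3 -0.28;0 -4.6 55.6 -0.3 -0.28;0 -4.6 55.6 -0.3 -0.28;0 -4.6 55.6 -0.3 -0.28;0 -4.6 55.6 -0.3 -0.28;0 -4.6 55.6 -0.3 -0.28;0 -4.6 55.6 4 -0.28;0 -4.6 55.6 8 -0.28;0 -4.6 55.6 8 -0.28;0 -4.6 55.6 8 -0.28"

```text
time: 27.03
tool_pos: [0.4191, -0.2173, 0.0981]
ee_rot: [-3.135, 0.005, 0.365]
wrist_force: [-0.2, 0.7, 1.3]
width: 0.0473
```

Run:
```python
from q import *
plan([(421,-218,49,.37)])
p,d=shot("scene");C=pts("scene",p,d)
for o in chocks(C,[(421,-219)]): print(*o)
rackchk("top",0,1);rackchk("scene",0,1);rackchk("top",-90,-1)
plan([(421,-218,49,.37)])
```

```text
at [ 419.1 -217.3   98.1] 0.365 rp [-3.135  0.005] w 47.3 F [-0.2  0.7  1.3] t 27.03
0.15 0.14 4.91 -0.005 rows 1.2
88 [ 422.3 -217.7] [39.2 16.2] 20.5 | [ 422.6 -217.6] [47.1 32.6] 21.6
top tab (array([-7.4, 30.4]), array([36. , 16.9]), 5.1, array([63., 90.])) base (array([-1.8, 27.4]), array([61. , 41.8]), 1.3, array([37., 47.]))
   flute (array([-3.4, -1. ]), array([202.2,  30.3]), 0.0, array([44., 57.]))
scene tab (array([-3.5, 31.5]), array([35.5, 18.2]), 3.7, array([61., 87.])) base (array([-3.5, 30.3]), array([37.7, 50.1]), 88.5, array([37., 47.]))
   flute (array([-1.1, -0.6]), array([204.9,  29.4]), 0.5, array([44., 54.]))
top tab None base (array([   0.4, -100.4]), array([ 8.5, 61.9]), 89.9, array([37., 48.]))
   flute (array([ -4.3, -90.3]), array([ 29.2, 201.3]), 89.9, array([44., 58.]))
at [ 423.7 -219.2  105.4] 0.367 rp [ 3.135 -0.004] w 46.8 F [-0.2  0.  -0.4] t 27.23
-0.21 -0.21 5.64 -0.003 rows 1.4
```

Emit:
servo_tool:
  series: "0 -0.1 -0.1 3 0;0 -0.1 -0.1 5.5 0;0 -0.1 -0.1 5.5 0;0 -0.1 -0.1 5.5 0;1 -0.1 -0.1 5.5 0;1 -0.1 -0.1 5.5 0;1 -0.1 -0.1 5.5 0;1 -0.1 -0.1 5.5 0;1 -0.1 -0.1 5.5 0;1 -0.1 -0.1 5.5 0;1 -0.1 -0.1 5.5 0;1 -0.1 -0.1 5.5 0;1 -0.1 -0.1 3 0;1 -0.1 -0.1 -1 0;1 -0.1 -0.1 -5 0;1 -0.1 -0.1 -9 0;1 -0.1 -0.1 -9 0;1 -0.1 -0.1 -9 0"

```text
time: 28.73
tool_pos: [0.4209, -0.2177, 0.1937]
ee_rot: [3.137, -0.003, 0.367]
wrist_force: [0.5, 1.1, -3.2]
width: 0.0157
```

Run:
```python
from fl import *
shot("top");plan([(*rk(-3,-123),190,YR),(*rk(-3,-123),110,YR)])
```

```text
at [ 419.6 -216.9  191. ] 0.367 rp [-3.141  0.   ] w 15.6 F [ 0.2 -0.  -3.1] t 28.78
28.21 -33.52 0.10 0.283 rows 10.5
28.21 -33.52 8.10 0.283 rows 1.9
```

Emit:
servo_tool:
  series: "1 28.2 -33.5 0 0.28;1 28.2 -33.5 0 0.28;1 28.2 -33.5 0 0.28;1 28.2 -33.5 0 0.28;1 28.2 -33.5 0 0.28;1 28.2 -33.5 0 0.28;1 28.2 -33.5 0 0.28;1 28.2 -33.5 0 0.28;1 28.2 -33.5 0 0.28;1 28.2 -33.5 0 0.28;1 28.2 -33.5 0 0.28;1 28.2 -33.5 0 0.28;1 28.2 -33.5 3 0.28;1 28.2 -33.5 7 0.28;1 28.2 -33.5 10 0.28;1 28.2 -33.5 12 0.28;1 28.2 -33.5 12 0.28;1 28.2 -33.5 12 0.28;1 28.2 -33.5 12 0.28"

```text
time: 30.37
tool_pos: [0.5631, 0.1965, 0.0717]
ee_rot: [3.141, -0.0, 0.086]
wrist_force: [0.9, 0.4, -1.4]
width: 0.0154
```

Run:
```python
from q import *
o=robot.get_obs();t=o["tool_pos"][:2]*1e3;print("tool rack",(t-O)@Rm(YR))
rackchk("scene",-90,-1)
plan([(*rk(-3,-122.5),59,YR)])
```

```text
tool rack [  -2.78062992 -123.66151019]
scene tab (array([  11. , -124.2]), array([35.5, 14.8]), 86.9, array([61., 90.])) base (array([   4.7, -120. ]), array([54.8, 46.3]), 0.4, array([36., 48.]))
   flute (array([ -0.9, -89.3]), array([ 27.4, 201.7]), 89.3, array([44., 54.]))
at [563.9 196.8  73. ] 0.086 rp [-3.141e+00 -3.000e-03] w 15.9 F [ 0.3 -0.1 -2.2] t 30.42
-0.11 -0.10 1.40 0.003 rows 0.3
```

Emit:
servo_tool:
  series: "1 0 -0.2 0.5 0;1 0 -0.2 1 0;1 0 -0.2 1.4 0;1 0 -0.2 1.4 0;1 0 -0.2 1.4 0;0.4 0 -0.2 1.4 0;0.4 0 -0.2 1.4 0;0.4 0 -0.2 1.4 0;0.4 0 -0.2 1.4 0;0.4 0 -0.2 0 0;0.4 0 -0.2 -4 0;0.4 0 -0.2 -8 0;0.4 -5 -0.2 -12 0;0.4 -9 3 -12 0;0.4 -11 7 -12 0;0.4 -11 11 -12 0;0.4 -11 15 -12 0;0.4 -11 15 -12 0"

```text
time: 31.92
tool_pos: [0.4657, 0.0345, 0.1926]
ee_rot: [3.139, -0.002, 0.084]
wrist_force: [-0.4, 0.5, -0.1]
width: 0.0284
```

Run:
```python
from q import *
plan([])
for n in("top","scene"):
    rackchk(n,-90,-1);p,d=rackchk(n,0,1)
    C=pts(n,p,d);z=C[...,2];m=(abs(C[...,0]-530)<35)&(abs(C[...,1]-45)<30)&(z>113)&(z<124);q=C[m];print("knob",len(q),q.mean(0) if len(q) else 0)
    for o in chocks(C,[(438,-370)]): print(*o)
    cv2.imwrite(f"pics/{n}9.png",cv2.resize(p[180:290,140:300] if n=="top" else p[230:350,320:520],None,fx=4,fy=4,interpolation=2)[:,:,::-1])
```

```text
at [465.7  34.5 192.6] 0.084 rp [ 3.139e+00 -2.000e-03] w 28.4 F [-0.4  0.5 -0.1] t 31.92
top tab (array([  -3.6, -123. ]), array([36.9, 29.7]), 36.2, array([63., 89.])) base (array([  -0.4, -118.5]), array([57.8, 44.3]), 0.3, array([37., 48.]))
   flute (array([ -4.2, -90.8]), array([200.8,  29.7]), 0.2, array([44., 57.]))
top tab (array([-7.3, 30.4]), array([34.6, 17.3]), 3.7, array([63., 90.])) base (array([-0.4, 27.2]), array([61.1, 42. ]), 0.3, array([37., 48.]))
   flute (array([-4. , -1.3]), array([ 29.9, 200.3]), 89.8, array([44., 56.]))
knob 0 0
105 [ 435.4 -370.5] [16.8 35.6] -2.6 | [ 434.4 -369.8] [33.2 43.5] -4.1
scene tab (array([  -0.4, -124.3]), array([36.4, 17.2]), 4.2, array([62., 88.])) base (array([   0.9, -118.4]), array([62.5, 44.4]), 0.9, array([37., 48.]))
   flute (array([ -2.4, -89.8]), array([205.1,  28.3]), 0.0, array([45., 54.]))
scene tab (array([-4.8, 31.3]), array([17.5, 38. ]), 87.8, array([61., 87.])) base (array([-5.4, 29.7]), array([50.6, 36.8]), 1.5, array([37., 47.]))
   flute (array([-1.6, -0.7]), array([ 29.4, 204.4]), 89.9, array([44., 55.]))
knob 72 [529.04649427  47.90195253 116.93271896]
104 [ 439.4 -369.3] [16.9 37.5] -3.9 | [ 439.3 -369.2] [34.2 48.2] -3.6
```

View pics/top9.png

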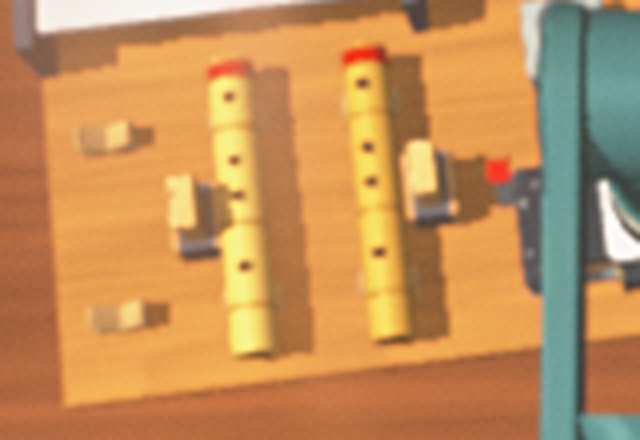

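View pics/scene9.png

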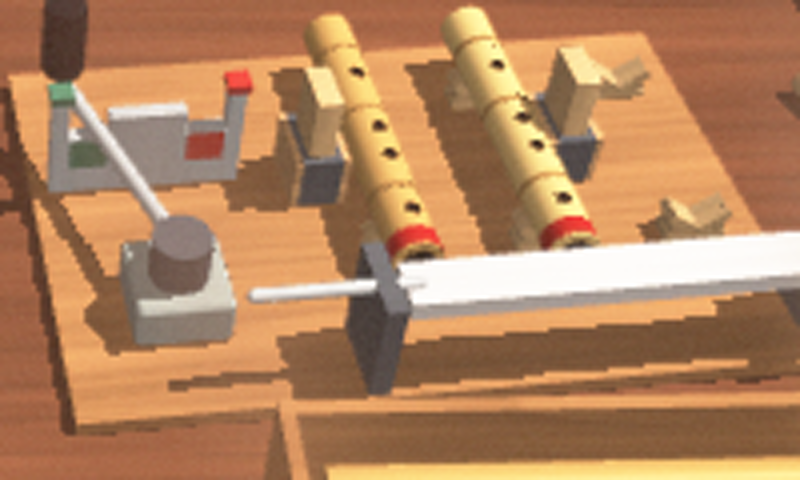

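Lane 2's chock is snug (tab–flute 31.4 to 32.1 mm). Lane 1's shows about 34.5 mm, a 3 mm gap. Both flutes sit level. Regripping lane 1's chock to slide it in.

Run:
```python
from q import *
plan([(*rk(-3,-123),190,YR),(*rk(-3,-123),110,YR),(*rk(-3,-123),61,YR)])
```

```text
at [466.4  38.1 191.8] 0.086 rp [-3.141e+00 -1.000e-03] w 27.9 F [ 0.   0.3 -0.3] t 32.12
10.96 -15.03 0.18 0.002 rows 4.5
10.96 -15.03 8.18 0.002 rows 1.9
10.96 -15.03 13.08 0.002 rows 1.2
```

Emit:
servo_tool:
  series: "0.3 11 -15 0 0;0.3 11 -15 0 0;0.3 11 -15 0 0;0.3 11 -15 0 0;0.3 11 -15 0 0;0.3 11 -15 0 0;0.3 11 -15 4 0;0.3 11 -15 8 0;0.3 11 -15 8.5 0;0.3 11 -15 8.5 0;0.3 11 -15 8.5 0;0.3 11 -15 8.5 0;0.3 11 -15 8.5 0"

```text
time: 33.2
tool_pos: [0.5648, 0.1973, 0.1101]
ee_rot: [-3.141, -0.006, 0.087]
wrist_force: [-0.3, 0.3, -0.8]
width: 0.033
```

Run:
```python
from q import *
o=robot.get_obs();t=o["tool_pos"][:2]*1e3;print("tool rack",(t-O)@Rm(YR))
plan([(*rk(-3,-123),61,YR)])
```

```text
tool rack [  -0.95736795 -123.04925434]
at [564.8 197.3 110.1] 0.087 rp [-3.141 -0.006] w 33.0 F [-0.3  0.3 -0.8] t 33.2
-0.20 -0.01 4.91 0.003 rows 1.2
```

Emit:
servo_tool:
  series: "0.3 -0.1 0 2.5 0;0.3 -0.1 0 4.8 0;0.3 -0.1 0 4.8 0;0.3 -0.1 0 4.8 0;0.3 -0.1 0 4.8 0;1 -0.1 0 4.8 0;1 -0.1 0 4.8 0;1 -0.1 0 4.8 0;1 -0.1 0 4.8 0;1 -0.1 0 4.8 0;1 -0.1 0 4.8 0;1 -0.1 0 4.8 0;1 -0.1 0 4.8 0"

```text
time: 34.28
tool_pos: [0.5628, 0.1972, 0.0599]
ee_rot: [-3.141, -0.003, 0.087]
wrist_force: [0.2, 0.9, 6.4]
width: 0.016
```

Run:
```python
from q import *
o=robot.get_obs();t=o["tool_pos"][:2]*1e3;print("tool rack",(t-O)@Rm(YR))
plan([]);p,d=rackchk("scene",-90,-1);flute("scene",rk(0,-90),40,58,ang=YR,w=22)
cv2.imwrite("pics/s10.png",cv2.resize(p[210:310,370:470],None,fx=6,fy=6,interpolation=2)[:,:,::-1])
```

```text
tool rack [  -3.01347101 -122.94685758]
at [562.8 197.2  59.9] 0.087 rp [-3.141e+00 -3.000e-03] w 16.0 F [0.2 0.9 6.4] t 34.28
scene tab (array([   1.3, -124.1]), array([31.2, 28.1]), 25.4, array([61., 87.])) base (array([   4.5, -120.3]), array([53.2, 45. ]), 75.9, array([36., 47.]))
   flute (array([  0.3, -90.2]), array([198.2,  28.5]), 0.2, array([45., 54.]))
scene 559 mid [564.5 226.8] yaw 0.0895 len 194.2 ztop [54.2, 53.8] rack [  1.2 -93.6]
```

View pics/s10.png

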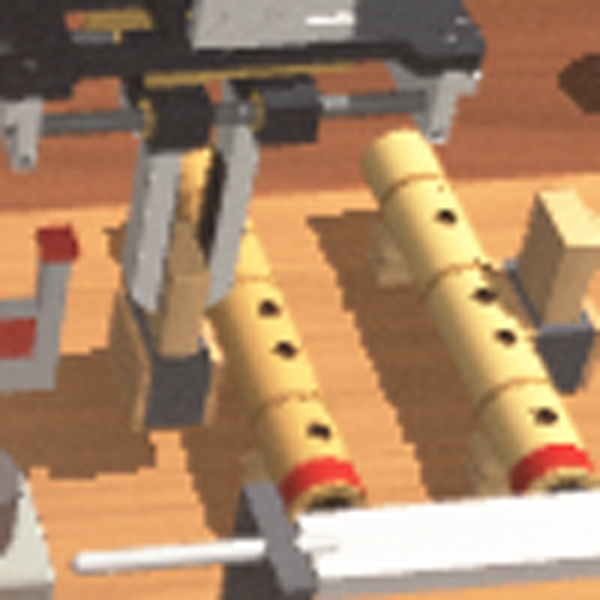

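Chock gripped (tab at crop (185,290)), with a small gap to the flute. Sliding 2.5 mm toward it, then releasing.

Emit:
servo_tool:
  series: "1 0 -0.05 -0.05 0;1 0 -0.1 -0.05 0;1 0 -0.15 -0.05 0;1 0 -0.2 -0.05 0;1 0 -0.25 -0.05 0;1 0 -0.25 -0.05 0;1 0 -0.25 -0.05 0;1 0 -0.25 -0.05 0"

```text
time: 35.05
tool_pos: [0.5627, 0.1975, 0.0599]
ee_rot: [3.138, -0.002, 0.086]
wrist_force: [0.9, -3.7, 6.3]
width: 0.0158
```

Run:
```python
from q import *
o=robot.get_obs();t=o["tool_pos"][:2]*1e3;print("tool rack",(t-O)@Rm(YR))
plan([]);p,d=rackchk("scene",-90,-1);flute("scene",rk(0,-90),40,58,ang=YR,w=22)
```

```text
tool rack [  -3.06790531 -122.63332428]
at [562.7 197.5  59.9] 0.086 rp [ 3.138e+00 -2.000e-03] w 15.8 F [ 0.9 -3.7  6.3] t 35.05
scene tab (array([   3. , -124.9]), array([28.8, 29.3]), 35.5, array([61., 87.])) base (array([   3.9, -119.8]), array([55. , 43.4]), 73.7, array([36., 47.]))
   flute (array([  1.1, -89.8]), array([ 28.5, 199.7]), 89.8, array([44., 54.]))
scene 562 mid [565.5 226.9] yaw 0.0823 len 193.2 ztop [53.5, 53.8] rack [  2.2 -93.6]
```

Emit:
servo_tool:
  series: "1 0 0 -0.3 0;1 0 0 -0.6 0;1 0 0 -0.6 0;1 0 0 -0.6 0;1 0 0 -0.6 0;1 0 0 -0.6 0"

```text
time: 35.65
tool_pos: [0.5612, 0.1994, 0.0642]
ee_rot: [3.141, 0.001, 0.087]
wrist_force: [-0.5, -0.3, -3.0]
width: 0.0156
```

Run:
```python
from q import *
o=robot.get_obs();t=o["tool_pos"][:2]*1e3;print("tool rack",(t-O)@Rm(YR));plan([])
```

```text
tool rack [  -4.43041089 -120.65700401]
at [561.2 199.4  64.2] 0.087 rp [3.141e+00 1.000e-03] w 15.6 F [-0.5 -0.3 -3. ] t 35.65
```

Emit:
servo_tool:
  series: "1 0.1 0 0.2 0;1 0.1 0 0.35 0;1 0.1 0 0.4 0;1 0.1 0 0.4 0;1 0.1 0 0.4 0;0.4 0.1 0 0.4 0;0.4 0.1 0 0.4 0;0.4 0.1 0 0.4 0;0.4 0.1 0 0.4 0;0.4 0.1 0 0.4 0;0.4 0.1 0 -1.5 0;0.4 0.1 0 -5.5 0;0.4 0.1 0 -9.5 0;0.4 -5 0 -13 0;0.4 -9 3 -13 0;0.4 -11 7 -13 0;0.4 -11 11 -13 0;0.4 -11 15 -13 0;0.4 -11 15 -13 0;0.4 -11 15 -13 0"

```text
time: 37.32
tool_pos: [0.465, 0.0372, 0.1956]
ee_rot: [3.14, -0.001, 0.082]
wrist_force: [0.6, -0.6, -0.1]
width: 0.0278
```

Run:
```python
from q import *
plan([])
for n in("top","scene"):
    rackchk(n,-90,-1);p,d=rackchk(n,0,1);np.savez(n+"11",p=p,d=d)
    C=pts(n,p,d);L=(C[...,:2]-O)@Rm(YR);z=C[...,2]
    for ly,s in((-90,-1),(0,1)):
        m=(abs(L[...,0]+3)<26)&(abs(L[...,1]-ly-s*33)<14)&(z>78)&(z<92)
        q=L[m];c,sz,a=cv2.minAreaRect(q.astype(np.float32));print("  tabtop",ly,np.round(c,1),np.round(sz,1),round(a,1))
```

```text
at [465.   37.2 195.6] 0.082 rp [ 3.14e+00 -1.00e-03] w 27.8 F [ 0.6 -0.6 -0.1] t 37.32
top tab (array([  -4.7, -124. ]), array([34.7, 16.4]), 1.0, array([64., 91.])) base (array([   0.5, -118.2]), array([60.3, 43.9]), 1.3, array([36., 48.]))
   flute (array([ -3.9, -90.2]), array([ 28.8, 201.2]), 90.0, array([45., 57.]))
top tab (array([-6.9, 30.8]), array([36. , 16.5]), 1.6, array([61., 90.])) base (array([ 1. , 27.7]), array([41.9, 63.1]), 88.3, array([36., 48.]))
   flute (array([-2.8, -0.2]), array([ 30.4, 202.6]), 89.6, array([44., 57.]))
  tabtop -90 [  -4.6 -123.7] [33.7 16.3] 0.6
  tabtop 0 [-6.9 30.6] [35.9 16.4] 2.5
scene tab (array([  -0.5, -123.5]), array([16.6, 36.6]), 88.9, array([61., 87.])) base (array([   2.3, -118.5]), array([42.9, 57.6]), 89.5, array([37., 48.]))
   flute (array([ -1.5, -89.7]), array([ 28.8, 203.9]), 89.8, array([44., 55.]))
scene tab (array([-2.8, 30.8]), array([19.4, 34.1]), 85.2, array([61., 87.])) base (array([-3.4, 30.7]), array([38.6, 46.4]), 87.5, array([37., 47.]))
   flute (array([ 0.8, -0.4]), array([ 27.9, 203.4]), 89.6, array([44., 54.]))
  tabtop -90 [  -1.7 -123.8] [34.8 15.8] 2.1
  tabtop 0 [-3.1 31.4] [34.8 18.2] 0.6
```

Camera and tool readings agree that lane 1's chock is still about 2–2.5 mm off its flute, while lane 2's is within 0.5 mm. Regripping lane 1's chock to close the rest.

Run:
```python
from q import *
plan([(*rk(-4,-121),110,YR)])
```

```text
at [465.2  41.3 195. ] 0.088 rp [-3.141 -0.   ] w 28.3 F [-0.6  0.2  0. ] t 37.52
10.99 -14.87 8.50 0.004 rows 4.9
```

Emit:
servo_tool:
  series: "0.3 11 -14.9 0 0;0.3 11 -14.9 0 0;0.3 11 -14.9 0 0;0.3 11 -14.9 0 0;0.3 11 -14.9 0 0;0.3 11 -14.9 0 0;0.3 11 -14.9 4 0;0.3 11 -14.9 8.2 0;0.3 11 -14.9 8.2 0;0.3 11 -14.9 8.2 0;0.3 11 -14.9 8.2 0;0.3 11 -14.9 8.2 0;0.3 11 -14.9 8.2 0"

```text
time: 38.6
tool_pos: [0.5642, 0.1988, 0.1173]
ee_rot: [-3.141, -0.007, 0.087]
wrist_force: [0.5, -0.2, 0.1]
width: 0.0327
```

Run:
```python
from q import *
o=robot.get_obs();t=o["tool_pos"][:2]*1e3;print("tool rack",(t-O)@Rm(YR))
plan([(*rk(-4,-121),62,YR)])
```

```text
tool rack [  -1.52363615 -121.5240082 ]
at [564.2 198.8 117.3] 0.087 rp [-3.141 -0.007] w 32.7 F [ 0.5 -0.2  0.1] t 38.6
-0.25 -0.05 5.53 0.003 rows 1.3
```

Emit:
servo_tool:
  series: "0.3 -0.2 -0.05 3 0;0.3 -0.2 -0.05 5.4 0;0.3 -0.2 -0.05 5.4 0;0.3 -0.2 -0.05 5.4 0;0.3 -0.2 -0.05 5.4 0;1 -0.2 -0.05 5.4 0;1 -0.2 -0.05 5.4 0;1 -0.2 -0.05 5.4 0;1 -0.2 -0.05 5.4 0;1 -0.2 -0.05 5.4 0;1 -0.2 -0.05 5.4 0;1 -0.2 -0.05 5.2 0;1 -0.2 -0.05 4.9 0;1 -0.2 -0.05 4.9 0;1 -0.2 -0.05 4.9 0;1 -0.2 -0.05 4.9 0"

```text
time: 39.93
tool_pos: [0.5592, 0.1985, 0.0631]
ee_rot: [3.141, 0.002, 0.087]
wrist_force: [0.1, 0.3, -3.1]
width: 0.0156
```

Run:
```python
from q import *
o=robot.get_obs();t=o["tool_pos"][:2]*1e3;print("tool rack",(t-O)@Rm(YR));plan([])
shot("scene");o=robot.get_obs();t=o["tool_pos"][:2]*1e3;print("tool rack",(t-O)@Rm(YR));plan([])
```

```text
tool rack [  -6.47341898 -121.40823912]
at [559.2 198.5  63.1] 0.087 rp [3.141e+00 2.000e-03] w 15.6 F [ 0.1  0.3 -3.1] t 39.93
tool rack [  -6.42436579 -121.38161687]
at [559.3 198.5  63.1] 0.087 rp [3.141e+00 1.000e-03] w 15.8 F [-0.   0.3 -1.3] t 39.98
```

Emit:
servo_tool:
  series: "1 0.2 -0.1 0 0;1 0.25 -0.2 0 0;1 0.25 -0.27 0 0;1 0.25 -0.27 0 0;1 0.25 -0.27 0.15 0;1 0.25 -0.27 0.3 0;1 0.25 -0.27 0.3 0;1 0.25 -0.27 0.3 0"

```text
time: 40.65
tool_pos: [0.5619, 0.2015, 0.0608]
ee_rot: [3.141, 0.0, 0.087]
wrist_force: [0.4, 0.3, -2.0]
width: 0.016
```

Run:
```python
from q import *
o=robot.get_obs();t=o["tool_pos"][:2]*1e3;print("tool rack",(t-O)@Rm(YR));plan([])
p,d=rackchk("scene",-90,-1)
```

```text
tool rack [  -3.53341368 -118.60465049]
at [561.9 201.5  60.8] 0.087 rp [3.141 0.   ] w 16.0 F [ 0.4  0.3 -2. ] t 40.65
scene tab (array([   1.4, -119.5]), array([33.7, 29.9]), 25.5, array([62., 87.])) base (array([   5.3, -117.9]), array([47.4, 44.9]), 77.3, array([37., 48.]))
   flute (array([ -0.7, -90.9]), array([199.5,  28.9]), 0.7, array([45., 55.]))
```

Emit:
servo_tool:
  series: "1 0 0 0.1 0;1 0 0 0.15 0;1 0 0 0.15 0;1 0 0 0.15 0;0.4 0 0 0.15 0;0.4 0 0 0.15 0;0.4 0 0 0.15 0;0.4 0 0 0.15 0;0.4 0 0 0.15 0;0.4 0 0 -1.5 0;0.4 0 0 -5.5 0;0.4 0 0 -9.5 0;0.4 -5 0 -13 0;0.4 -9 3 -13 0;0.4 -11 7 -13 0;0.4 -11 11 -13 0;0.4 -11 15 -13 0;0.4 -11 15 -13 0;0.4 -11 15 -13 0"

```text
time: 42.28
tool_pos: [0.4653, 0.0395, 0.1913]
ee_rot: [3.14, -0.001, 0.082]
wrist_force: [-0.3, 0.3, -0.7]
width: 0.0278
```

```bash
cat > chk.py <<'E'
from q import *
plan([])
for n in("top","scene"):
    p,d=shot(n,n+"_last");C=pts(n,p,d);L=(C[...,:2]-O)@Rm(YR);z=C[...,2]
    for ly,s in((-90,-1),(0,1)):
        m=(abs(L[...,0]+3)<26)&(abs(L[...,1]-ly-s*32)<15)&(z>78)&(z<92);q=L[m];c,sz,a=cv2.minAreaRect(q.astype(np.float32))
        f=(abs(L[...,0])<105)&(abs(L[...,0])>35)&(abs(L[...,1]-ly)<20)&(z>44)&(z<60);g=L[f];cf,sf,af=cv2.minAreaRect(g.astype(np.float32))
        print(n,"lane",ly,"tab",np.round(c,1),np.round(sz,1),round(a,1),"flute",np.round(cf,1),np.round(sf,1),round(af,1),"rel",np.round(np.array(c)-cf,1))
E
python3 chk.py
```

```text
at [465.3  39.5 191.3] 0.082 rp [ 3.14e+00 -1.00e-03] w 27.8 F [-0.3  0.3 -0.7] t 42.28
top lane -90 tab [  -3.3 -122. ] [33.8 16.1] 1.9 flute [ -4.3 -90.6] [ 28.9 200. ] 90.0 rel [  1.  -31.4]
top lane 0 tab [-7.1 30.4] [33.8 15.9] 2.5 flute [-3.6 -0.7] [ 30.  200.8] 89.9 rel [-3.5 31. ]
scene lane -90 tab [   0.8 -121.6] [17.3 35.6] 85.9 flute [ -2.4 -90. ] [203.7  29.1] 0.5 rel [  3.3 -31.6]
scene lane 0 tab [-3.4 31.5] [35.7 17.2] 1.6 flute [-0.7  0.2] [ 28.7 204.4] 89.9 rel [-2.7 31.2]
```

Both chocks now read 31.0–31.6 mm from their flutes (31 is snug). Returning to the lever.

Run:
```python
from g import *
k=knob(.6,0);plan([(k[0],k[1],150,k[3]),(k[0],k[1],82,k[3])])
```

```text
at [465.5  42.5 191. ] 0.085 rp [-3.141 -0.   ] w 28.4 F [-0.2  0.4 -0.4] t 42.38
5.96 0.04 4.10 -0.299 rows 2.4
5.96 0.04 10.90 -0.299 rows 1.6
```

Emit:
servo_tool:
  series: "-0.5 2 0 1 -0.1;-0.5 5.9 0 1 -0.3;-0.5 5.9 0 1 -0.3;-0.5 5.9 0 1 -0.3;-0.5 5.9 0 1 -0.3;-0.5 5.9 0 1 -0.3;-0.5 5.9 0 1 -0.3;-0.5 5.9 0 1 -0.3;-0.5 5.9 0 4 -0.3;-0.5 5.9 0 4 -0.3;-0.5 5.9 0 4 -0.3"

```text
time: 43.3
tool_pos: [0.5226, 0.0477, 0.1499]
ee_rot: [-3.14, 0.003, 0.386]
wrist_force: [0.8, -0.2, 0.6]
width: 0.0712
```

Run:
```python
from g import *
k=knob(.6,0);plan([(k[0],k[1],81,k[3])])
p,d=shot("scene");C=pts("scene",p,d);z=C[...,2];m=(abs(C[...,0]-530)<35)&(abs(C[...,1]-45)<22)&(z>100)&(z<122);q=C[m];print(len(q),q.mean(0) if len(q) else 0)
```

```text
at [522.6  47.7 149.9] 0.386 rp [-3.14e+00  3.00e-03] w 71.2 F [ 0.8 -0.2  0.6] t 43.3
0.19 0.14 6.89 0.003 rows 1.7
116 [531.57183598  47.88350157 112.8854646 ]
```

Emit:
servo_tool:
  series: "-0.5 0.2 0.1 3.5 0;-0.5 0.2 0.1 6.9 0;-0.5 0.2 0.1 6.9 0;-0.5 0.2 0.1 6.9 0;1 0.2 0.1 6.9 0;1 0.2 0.1 6.9 0;1 0.2 0.1 6.9 0;1 0.2 0.1 6.9 0;1 0.2 0.1 6.9 0;1 0.2 0.1 6.9 0;1 0.2 0.1 6.9 0;1 0.2 0.1 6.9 0;1 0.2 0.1 6.9 0;1 0.2 0.1 6.9 0;1 0.2 0.1 6.9 0;1 0.2 0.1 6.9 0"

```text
time: 44.68
tool_pos: [0.5261, 0.0482, 0.082]
ee_rot: [-3.14, 0.0, 0.387]
wrist_force: [-2.1, 4.2, 2.1]
width: 0.0253
```

Run:
```python
from g import *
plan([knob(.6,0),knob(.6,.1),knob(.6,.2),knob(.45,.2),knob(.3,.2),knob(.15,.2),knob(0,.2),knob(0,.1),knob(0,0)])
```

```text
at [526.1  48.2  82. ] 0.387 rp [-3.14  0.  ] w 25.3 F [-2.1  4.2  2.1] t 44.68
-0.15 0.05 0.30 0.003 rows 0.1
0.32 0.05 -1.18 0.003 rows 0.4
0.94 0.06 -2.60 0.003 rows 0.4
1.11 -2.02 -2.60 0.153 rows 1.2
1.58 -4.05 -2.60 0.303 rows 1.2
2.35 -5.99 -2.60 0.453 rows 1.2
3.40 -7.79 -2.60 0.603 rows 1.2
2.89 -8.14 -1.18 0.603 rows 0.4
2.50 -8.41 0.30 0.603 rows 0.4
```

Emit:
servo_tool:
  series: "1 0.2 0 -0.7 0;1 0.4 0 -1.3 0;1 0.7 0 -2.1 0;1 1.1 0 -3.0 0;1 1.1 0 -3.0 0;1 1.1 -1.0 -3.0 0.08;1 1.2 -2.0 -3.0 0.15;1 1.45 -3.0 -3.0 0.23;1 1.7 -4.05 -3.0 0.3;1 2.1 -5.0 -3.0 0.38;1 2.45 -6.0 -3.0 0.45;1 3.0 -6.9 -3.0 0.53;1 3.5 -7.8 -3.0 0.6;1 3.5 -7.8 -3.0 0.6;1 3.5 -7.8 -3.0 0.6"

```text
time: 45.93
tool_pos: [0.5282, 0.1326, 0.112]
ee_rot: [3.139, 0.003, -0.212]
wrist_force: [-4.7, 1.1, 0.1]
width: 0.0256
```

Run:
```python
from g import *
print(knob(0,.2));plan([knob(0,.2),knob(0,.1),knob(0,0)])
```

```text
(np.float64(528.1868174378977), np.float64(133.1551903186838), np.float64(108.00306273290884), np.float64(-0.21622419590427217))
at [528.2 132.6 112. ] -0.212 rp [3.139e+00 3.000e-03] w 25.6 F [-4.7  1.1  0.1] t 45.93
-0.01 -0.06 0.40 0.004 rows 0.1
-0.63 -0.06 1.83 0.004 rows 0.4
-1.11 -0.06 3.30 0.004 rows 0.4
```

Emit:
servo_tool:
  series: "1 -0.3 -0.1 0.6 0;1 -0.6 -0.1 1.2 0;1 -0.8 -0.1 1.8 0;1 -1.0 -0.1 2.4 0;1 -1.1 -0.1 3.0 0;1 -1.1 -0.1 3.1 0;1 -1.1 -0.1 3.1 0;1 -1.1 -0.1 3.1 0;0.2 -1.1 -0.1 3.1 0;0.2 -1.1 -0.1 3.1 0;0.2 -1.1 -0.1 3.1 0;0.2 -1.1 -0.1 3.1 0;0.2 -1.1 -0.1 -1 0;0.2 -1.1 -0.1 -5 0;0.2 -1.1 -0.1 -9 0;0.2 -13 5 -10 0;0.2 -18 9 -10 0;0.2 -18 9 -10 0;0.2 -18 9 -10 0;0.2 -18 9 -10 0"

```text
time: 47.6
tool_pos: [0.3319, 0.0824, 0.212]
ee_rot: [3.141, -0.001, -0.213]
wrist_force: [0.2, -0.5, 1.0]
width: 0.0375
```

```bash
python3 chk.py
python3 - <<'E'
from g import *
k=knob(0,0);print(k)
for n in("top","scene"):
    p,d=shot(n);C=pts(n,p,d);z=C[...,2];L=(C[...,:2]-O)@Rm(YR)
    m=(np.linalg.norm(C[...,:2]-k[:2],axis=-1)<30)&(z>112)&(z<126);q=C[m];print(n,"knob",len(q),q.mean(0) if len(q) else 0)
    m=(abs(L[...,1])<110)&(L[...,0]>50)&(L[...,0]<170)&(z>66)&(z<78)&(p.min(2)>150);print("keeper x",np.percentile(L[m][:,0],[3,50,97]))
p=cv2.imread("pics/scene_last.png");cv2.imwrite("pics/end.png",cv2.resize(p[180:400,0:600],None,fx=1.33,fy=1.33,interpolation=2))
E
```

```text
at [331.9  82.4 212. ] -0.213 rp [ 3.141e+00 -1.000e-03] w 37.5 F [ 0.2 -0.5  1. ] t 47.6
top lane -90 tab [  -3.6 -122. ] [34.6 15.8] 0.5 flute [-10.2 -87.4] [ 34.6 189.3] 89.9 rel [  6.5 -34.5]
top lane 0 tab [-7.1 30.3] [36.2 16.6] 1.4 flute [-9.5 -1.4] [187.6  30.8] 0.7 rel [ 2.3 31.7]
scene lane -90 tab [   0.7 -121.1] [17.  35.8] 87.5 flute [-19.8 -89.9] [ 28.2 168.5] 89.9 rel [ 20.4 -31.3]
scene lane 0 tab [-4.  31.1] [15.9 34.8] 88.1 flute [-0.4 -0.8] [ 28.3 201. ] 89.6 rel [-3.6 31.9]
(np.float64(517.5046996099214), np.float64(135.5016043640598), np.float64(79.0), np.float64(-0.21622419590427217))
top knob 73 [515.66651974 132.8293682  117.2521058 ]
keeper x [ 80.47887521  95.28068632 109.58793105]
scene knob 73 [521.58846239 133.20400567 116.53722766]
keeper x [ 82.41387361  97.77071483 111.59526716]
```

View pics/end.png

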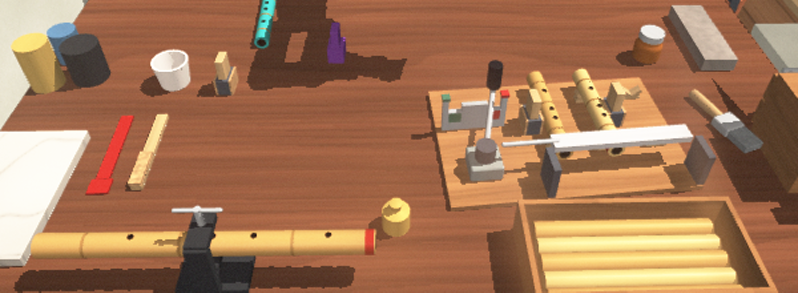

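The keeper's front edge is at 80–82 mm, the knob is seated in the red notch at z 117 and the chocks have not moved. The other objects look undisturbed in the final view. Handing in.

```bash
python3 -c "
from bench import robot
print(robot.close_job())"
```

```text
the job is handed in; nothing more can be done
None
```

The job is handed in at about 48 s on the robot's clock; no verdict was reported. I moved the lever to green, which drew the keeper back to 125 mm. The two flutes present went into lanes 1 and 2 with a chock beside each, and the lever went back to red.

**Last checks:**
- **Keeper and lever:** the keeper's front edge is at 80–82 mm, so it is locked. The knob is seated at z 117 mm, about 2.5 mm off its nominal position, which is within the notch play.
- **Flutes:** both were level, and about 2–4 mm off centre lengthwise.
- **Chocks:** both were 31.0–31.9 mm from their flutes (31 is snug). Once locked, the keeper hid the lane 1 flute's end and spoiled that reading. Lane 1 there rests on the check before locking and on the chock not having moved since.
- **Known errors:** lane 2's chock sits about 3–4 mm short of midway, and I left it so. Lane 1's chock was 3 mm loose at first and took two regrips to close up.
- **Cameras:** they disagree by about 3 mm in x, so I averaged them.
- **Left alone:** the spare chock, the purple and turquoise look-alikes and the other objects were not touched. I judged most of these by eye in the last picture.

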